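Make up a knob-fitting kit and a joint-repair kit

TASK

Make up the two job kits from the stock on the door panel. The tray that holds the screwdriver is for fitting a door knob: stand the turned wooden knob upright in its round recess and lay the flat green tin of screws in its large rectangular recess. The tray that holds the chisel is for tightening a loose joint: lay the oak wedge flat in the long narrow recess, the tapping block flat in the middle recess and the dowel peg in the small one; everything must sit fully down in its recess, with the screwdriver and the chisel still lying in their grooves.

Things in the scene. Friction and masses are not known exactly. Their poses are not given: they have to be found in the camera images.
- knob_tray: Knob kit. Fixed pale wood tray, recesses lined with grey felt, 272 (x) x 174 (y) mm, steel pull 35 mm beyond its -x end. Origin: centre, at the feet's underside; top 22 mm, recess floors 16 mm above it. Recess centres (x, y) and sizes in mm, 8 mm or so of play all round: tin (55, -21) 82 x 114; knob (-60, -21) round, 44; screwdriver groove (0, 62) 214 x 36.
- joint_tray: Joint kit. Fixed pale wood tray, recesses lined with grey felt, 272 (x) x 174 (y) mm, steel pull 35 mm beyond its -x end. Origin: centre, at the feet's underside; top 22 mm, recess floors 16 mm above it. Recess centres (x, y) and sizes in mm, 8 mm or so of play all round: wedge (75, -21) 44 x 116; tapping block (0, -21) 52 x 76; peg (-75, -21) 26 x 54; chisel groove (0, 62) 256 x 34.
- knob: turned wooden door knob standing on its foot, 43 mm across the round head and 48 mm tall; the head spans 10 to 48 mm above the origin and is widest near 30 mm; the foot below is 28 mm across and 10 mm high. Origin: centre of the underside of the foot, z up through the head.
- screw_tin: flat green hinged tin of screws with a gold-framed lid, shut, 65 (x) x 98 (y) x 22 mm. Origin: centre of its underside; long side along y; grasp across the 65 mm. It may lie either way round in its recess.
- wedge: oak driving wedge lying flat, 28 (x) x 100 (y) mm, tapering in height evenly from 17 mm at its +y end to a thin edge at its -y end (8 mm high over the origin, 11 mm at y +15 mm). Origin: centre of its underside; long side along y; grasp across the 28 mm, best toward the thick end; it may lie either way round in its recess.
- block: tapping block, a plain brown wood offcut, 36 (x) x 60 (y) x 18 mm. Origin: centre of its underside; long side along y; grasp across the 36 mm.
- peg_mid (a point): centre of the fluted beech dowel peg, a pale rod 8 mm in diameter and 36 mm long lying on its side; y runs along the rod.
- screwdriver: green-handled screwdriver, 196 mm long, lying in the groove of the knob tray; leave it there. Origin at the middle of its length, at its underside; y along it toward the handle, which stands about 28 mm high.
- chisel: yellow-handled chisel, 240 mm long, lying in the groove of the joint tray; leave it there. Origin at the middle of its length, at its underside; y along it toward the handle, which is 27 mm thick.

How it is judged:
At the end, for the whole second after the job is handed in: Knob (upright) and tin in the knob tray; wedge, block and peg in the joint tray: each in its own recess, within about 12 mm of its centre (lying in the recess ensures it), flat on the recess floor (within 2.5 mm, 3 degrees; knob 7); screwdriver and chisel still in their grooves; all at rest (x of knob in the frame of knob_tray between -0.071 and -0.049 m and y of knob in the frame of knob_tray between -0.032 and -0.01 m and z of knob in the frame of knob_tray between 0.012 and 0.0185 m and angle between knob's own z axis and vertical below 0.12 rad and x of screw_tin in the frame of knob_tray between 0.043 and 0.067 m and y of screw_tin in the frame of knob_tray between -0.033 and -0.009 m and z of screw_tin in the frame of knob_tray between 0.012 and 0.0185 m and angle between each of screw_tin, wedge, block's own z axis and vertical below 0.05 rad and x of wedge in the frame of joint_tray between 0.063 and 0.087 m and y of wedge in the frame of joint_tray between -0.033 and -0.009 m and z of wedge in the frame of joint_tray between 0.012 and 0.0185 m and x of block in the frame of joint_tray between -0.012 and 0.012 m and y of block in the frame of joint_tray between -0.033 and -0.009 m and z of block in the frame of joint_tray between 0.012 and 0.0185 m and x of peg_mid in the frame of joint_tray between -0.086 and -0.064 m and y of peg_mid in the frame of joint_tray between -0.032 and -0.01 m and z of peg_mid in the frame of joint_tray between 0.012 and 0.0225 m and x of screwdriver in the frame of knob_tray between -0.02 and 0.02 m and y of screwdriver in the frame of knob_tray between 0.046 and 0.078 m and z of screwdriver in the frame of knob_tray between 0.012 and 0.03 m and x of chisel in the frame of joint_tray between -0.02 and 0.02 m and y of chisel in the frame of joint_tray between 0.046 and 0.078 m and z of chisel in the frame of joint_tray between 0.012 and 0.03 m and linear speed of each of knob, screw_tin, wedge, block, screwdriver, chisel below 0.02 m/s); the robot touches nothing.
It also fails if it takes over 128 s, if anything falls off the work surface, if the arm or the gripper's body presses on something with over 40 N, if the wrist force passes 120 N, or if a joint passes its speed limit or range.

ROBOT

A 6-joint arm with a two-finger parallel gripper is mounted at the origin on a cart in front of the work surface, level with it; the furniture and walls round the work are solid. World frame = base frame: x ahead of the robot, y to its left, z up, the work surface at z = 0. Lengths are in m, angles in rad, forces in N, time in s.
With the tool pointing down it reaches from about 0.3 to 0.875 m from the base axis. Payload 6.4 kg.
Tool frame: the origin (TCP) lies midway between the tips of the shut fingers; the grasp point (between the pads) lies 19 mm behind it (robot.pinch_z is the distance from the TCP to the grasp point, in m); z points along the fingers, y is the line along which they close (so a half turn about z gives the same grasp; the last joint's range is limited). The gripper opens to 85 mm and grips with 20 to 120 N. Pads are 22 mm wide; open, the fingers measure 114 mm over their backs; the gripper's body (76 mm by 85 mm) begins 54 mm behind the grasp point. The pads swing forward as they close: fully open they stand 13 mm farther back than shut.
Start: joints at [1.122, 0.181, 1.607, -0, 1.354, -0.206], TCP at [0.138, 0.558, 0.194] pointing down, gripper open.
Joint ranges: [-2.99, 2.99], [-0.89, 2.07], [0.3, 2.58], [-1.14, 4.28], [0, 2.63], [-3.12, 3.12]. Speed limits (rad/s): [2.57, 2.57, 3.01, 3.14, 3.14, 3.14].

INTERFACE

Orientations are given as a rotation vector (axis times angle).
In Python, from plant import robot, cams gives the robot as it stands.
- The arm moves only by the shell command python3 -m crank 'ROWS' [FORCE]. ROWS is JSON, a list of rows, each an object of numbers: "gripper": the closure, from -1 (fully open) to 1 (shut), so that 0 is half open; "tx", "ty", "tz": the shift along the tool's x, y, z in cm; "twist": the turn about the tool's z in rad. In form: [{"gripper": .., "tx": .., "ty": .., "tz": .., "twist": ..}, ...]. A call has 1 to 20 rows; each row shifts and turns the commanded pose from where the row before left it, along the tool's axes as they then stand; what a row does not reach is not made up. A row lasts 1/12 s, in which the tool goes at most 41.7 mm and 7.16 degrees, less where a joint would pass 70% of its speed; a pose out of reach is approached as far as the arm can. A call with a gripper value outside its range is refused whole. The fingers move at their own pace and stop on an object; FORCE is the grip in N (left out, the last holds). Time passes only in rows, so rows that do not move let the fingers close. It gives the time, the measured TCP pose, the force, the opening and the grip force at its end, in the units of the state.
- robot.sense(): the state, without advancing time (a new reading comes with each control period).
- cams.grab_frame(name): name is "side" or "top" or "wrist"; returns a dict with "frame" (400x640x3 uint8, red, green, blue), "fx", "fy", "cx", "cy" (pixels), "view" (4x4, takes a point from world to camera coordinates); the wrist camera has in their place "T_tool_cam" (4x4, takes a point from camera to tool coordinates, whose origin is the TCP and whose axes are the flange's). Camera axes: x right, y up, looking along -z (the intrinsics and any distortion apply to the point x, -y, -z); pixel columns grow to the right and rows downward; lengths in m; the calibration is good to about 2 mm. The wrist camera is an equidistant fisheye: a pixel r from the principal point sees the ray r / f radians off the axis. A picture is of the moment at which its call begins: read the wrist's pose just before it. There is no depth.
- robot.job_done(): hands the job in; it is judged then, once.
The state is a dict: "t": time; "joint_pos": joint angles; "joint_vel": joint speeds; "joint_torque": joint torques, N m; "eef_pos": TCP position; "orientation": TCP orientation; "force": force on the tool from outside, world axes, zero at the start; "torque": the same for the moment, N m; "finger_gap": finger opening in m; "grip_force": force on a finger pad.
Only numpy, scipy, OpenCV 4.12 (cv2) and the standard library are available. Lean on these libraries where they do the work, as an engineer would, in place of code of your own. Each camera call takes 0.05 s, during which the arm holds its last target. There are 200 camera calls.

## Working session

There is one attempt and no reset: what is moved stays moved. The work goes in short steps, Python scripts to look and compute and a shell command to move; the robot and the scene stay as the last step left them, time stands still between calls to the robot, and variables do not carry over. Pictures are saved under pics/ and viewed, at most 14 in all, crops included, and the job is handed in when it is done.

```bash
ls; mkdir -p pics; python3 - <<'E'
from plant import robot,cams
import cv2,numpy as np
s=robot.sense();print(s)
for n in("side","top"):
    f=cams.grab_frame(n);cv2.imwrite(f"pics/{n}0.png",f["frame"][:,:,::-1])
    print(n,{k:np.round(v,4).tolist() for k,v in f.items() if k!="frame"})
s=robot.sense()
f=cams.grab_frame("wrist");cv2.imwrite("pics/wrist0.png",f["frame"][:,:,::-1]);print({k:np.round(v,4).tolist() for k,v in f.items() if k!="frame"})
E
```

```text
pics
{'t': 0.0, 'joint_pos': array([ 1.12169113e+00,  1.81545447e-01,  1.60800860e+00,  1.40242187e-05,
        1.35379532e+00, -2.06270257e-01]), 'joint_vel': array([ 0.00015431, -0.00086243,  0.0007184 ,  0.00017983, -0.00175943,
        0.00114543]), 'joint_torque': array([ 1.54589088e-03, -4.44857919e+01, -3.51350069e+01, -9.04381295e-05,
        8.87193193e-03,  1.50437495e-05]), 'eef_pos': array([0.13795103, 0.55757397, 0.19358145]), 'orientation': array([-3.80442251e-01, -3.11788833e+00,  2.60519554e-03]), 'force': array([-0.01899655,  0.72768874, -0.18605418]), 'torque': array([-0.01260441, -0.01031699,  0.01920762]), 'grip_force': 0.0, 'finger_gap': 0.08549857538096263}
side {'fx': 409.2311, 'fy': 409.2311, 'cx': 319.0617, 'cy': 208.6853, 'view': [[-0.9991, -0.032, -0.0264, 0.5362], [-0.007, -0.4969, 0.8678, -0.0124], [-0.0408, 0.8672, 0.4962, -1.4415], [0.0, 0.0, 0.0, 1.0]]}
top {'fx': 393.2943, 'fy': 393.2943, 'cx': 320.0879, 'cy': 207.2424, 'view': [[-0.0052, -0.9998, 0.0172, 0.0298], [0.9878, -0.0025, 0.1554, -0.5092], [-0.1554, 0.0178, 0.9877, -1.0766], [0.0, 0.0, 0.0, 1.0]]}
{'fx': 309.7069, 'fy': 309.7069, 'cx': 320.5875, 'cy': 197.5965, 'T_tool_cam': [[-0.0011, 0.9593, 0.2825, 0.0717], [1.0, 0.0009, 0.0008, 0.0003], [0.0005, 0.2825, -0.9593, -0.179], [0.0, 0.0, 0.0, 1.0]]}
```

View pics/top0.png

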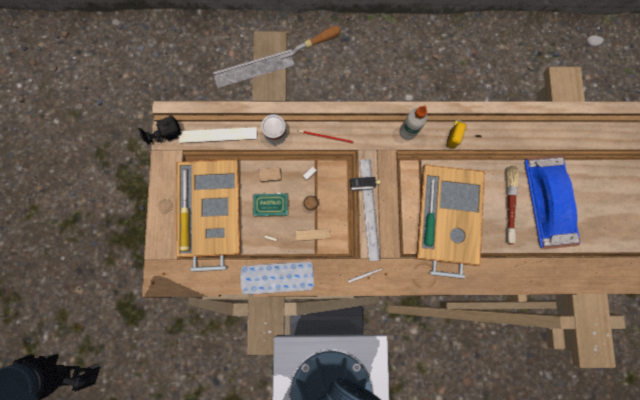

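View pics/side0.png

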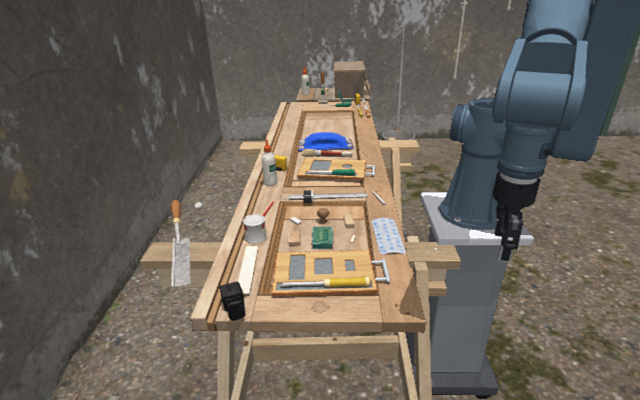

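The top view shows the joint tray at (208,208) with its pull toward the robot, and the knob tray at (452,215), slightly turned. The stock is the block (270,174), tin (270,205), knob (311,203), peg (271,238) and wedge (313,235). The white piece at (310,172) may be an eraser. I'll enlarge both regions.

```bash
python3 - <<'E'
import cv2,numpy as np
a=cv2.imread("pics/top0.png")
c1=cv2.resize(a[150:280,165:345],None,fx=4.4,fy=4.4,interpolation=cv2.INTER_CUBIC);cv2.imwrite("pics/c1.png",c1)
c2=cv2.resize(a[155:285,410:500],None,fx=4.4,fy=4.4,interpolation=cv2.INTER_CUBIC)
b=cv2.imread("pics/side0.png");b1=cv2.resize(b[150:300,260:400],None,fx=2.8,fy=2.8,interpolation=cv2.INTER_CUBIC)
h=max(c2.shape[0],b1.shape[0]);pad=lambda i:cv2.copyMakeBorder(i,0,h-i.shape[0],0,0,0)
cv2.imwrite("pics/c2.png",np.hstack([pad(c2),pad(b1)]));print(c2.shape)
E
```

```text
(572, 396, 3)
```

View pics/c1.png

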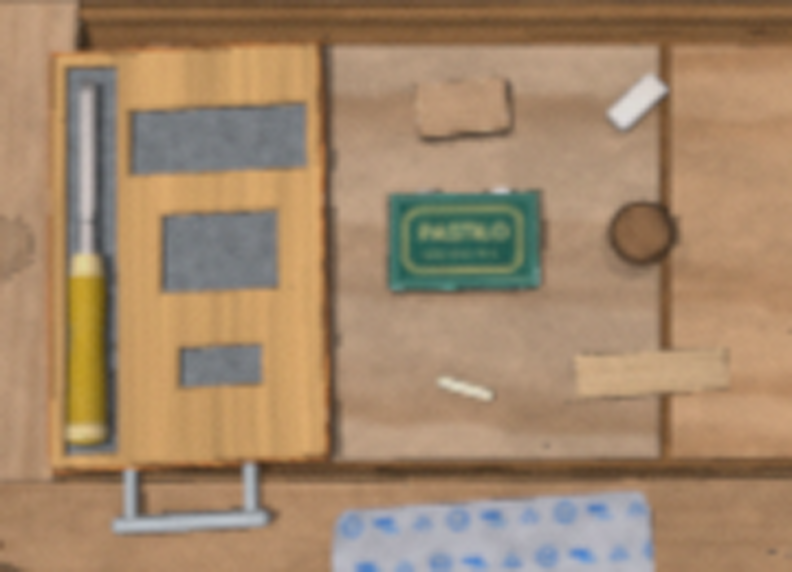

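View pics/c2.png

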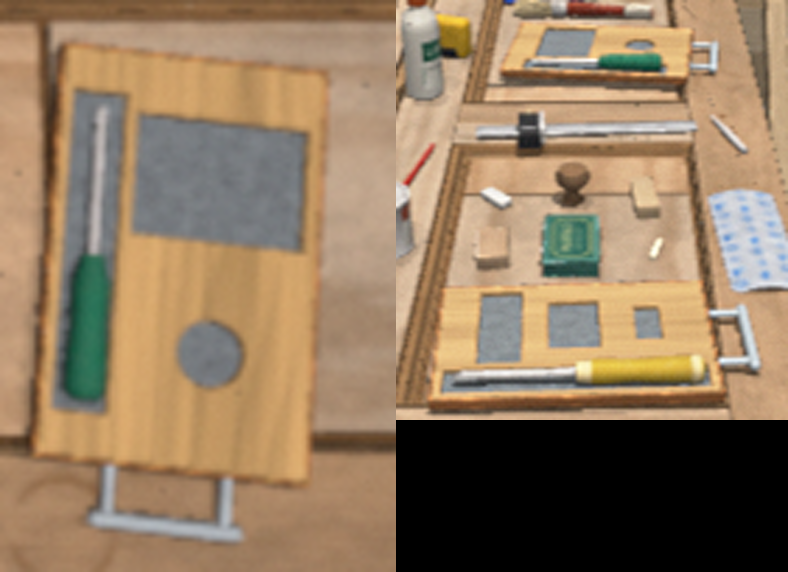

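The crops show felt recesses at c1 wedge (218,138), block (220,250) and peg (222,365). The tin recess is at c2 (220,182) and the knob recess at (210,353). Trays have +x pointing away from the robot. The wedge's end toward the side camera (+y) looks thicker. Next I'll segment and triangulate.

```bash
cat > h.py <<'E'
import cv2,numpy as np
from plant import robot,cams
from scipy.spatial.transform import Rotation as R
def ray(f,u,v):
    d=np.array([(u-f["cx"])/f["fx"],-(v-f["cy"])/f["fy"],-1.]);V=f["view"];Rt=V[:3,:3].T
    return -Rt@V[:3,3],Rt@d
def plane(f,u,v,z):
    o,d=ray(f,u,v);return o+d*(z-o[2])/d[2]
def tri(r1,r2):
    A=np.stack([r1[1],-r2[1]],1);s=np.linalg.lstsq(A,r2[0]-r1[0],rcond=None)[0]
    a=r1[0]+s[0]*r1[1];b=r2[0]+s[1]*r2[1];return (a+b)/2,np.linalg.norm(a-b)
def wrist():
    s=robot.sense();f=cams.grab_frame("wrist")
    T=np.eye(4);T[:3,:3]=R.from_rotvec(s["orientation"]).as_matrix();T[:3,3]=s["eef_pos"]
    f["Twc"]=T@f["T_tool_cam"];return f,s
def wray(f,u,v):
    x,y=(u-f["cx"])/f["fx"],(v-f["cy"])/f["fy"];r=np.hypot(x,y)+1e-12
    d=np.array([np.sin(r)*x/r,-np.sin(r)*y/r,-np.cos(r)]);T=f["Twc"];return T[:3,3],T[:3,:3]@d
def wplane(f,u,v,z):
    o,d=wray(f,u,v);return o+d*(z-o[2])/d[2]
def comps(m,off,amin):
    cs,_=cv2.findContours(m.astype(np.uint8),cv2.RETR_EXTERNAL,cv2.CHAIN_APPROX_NONE);out=[]
    for c in cs:
        a=cv2.contourArea(c)
        if a>=amin:
            M=cv2.moments(c);out.append((M["m10"]/M["m00"]+off[0],M["m01"]/M["m00"]+off[1],a,c.reshape(-1,2)+np.array(off)))
    return out
E
python3 - <<'E'
from h import *
np.set_printoptions(precision=4,suppress=True)
T=cams.grab_frame("top");S=cams.grab_frame("side")
def gray(f,x0,y0,x1,y1,amin):
    im=f["frame"][y0:y1,x0:x1].astype(int);m=(im.max(2)-im.min(2)<28)&(im[:,:,2]>70)&(im.max(2)<165)
    return comps(m,(x0,y0),amin)
t=gray(T,192,165,240,245,40)+gray(T,437,178,485,245,40);s=gray(S,285,250,365,282,40)+gray(S,305,155,365,175,10)
t.sort(key=lambda c:(c[0]>300,c[1]));s.sort(key=lambda c:(c[1]<200,c[0]))
for c in t:print("T",np.round(c[:3],1),plane(T,c[0],c[1],.016))
for c in s:print("S",np.round(c[:3],1),plane(S,c[0],c[1],.016))
for a,b in zip(t,s):print(tri(ray(T,*a[:2]),ray(S,*b[:2])))
# objects
def green(f,x0,y0,x1,y1):
    im=f["frame"][y0:y1,x0:x1].astype(int);return comps((im[:,:,1]>im[:,:,0]+15),(x0,y0),60)
for f,b in((T,(245,185,300,225)),(S,(300,210,350,255))):
    for c in green(f,*b):print("tin",np.round(c[:3],1),plane(f,c[0],c[1],.022),cv2.minAreaRect(c[3].astype(np.float32)))
E
```

```text
T [214.1 181.1 490.5] [0.5908 0.336  0.016 ]
T [214.5 206.7 400.5] [0.5154 0.3321 0.016 ]
T [214.3 232.7 125. ] [0.4401 0.3301 0.016 ]
T [459.3 196.1 946. ] [ 0.545  -0.3807  0.016 ]
T [457.3 235.1 141.5] [ 0.4308 -0.3678  0.016 ]
S [296.7 267.2 305. ] [0.5896 0.3313 0.016 ]
S [323.1 266.1 228. ] [0.5141 0.3264 0.016 ]
S [349.4 265.4  66.5] [0.4389 0.3234 0.016 ]
S [320.1 165.  137. ] [ 0.5441 -0.3899  0.016 ]
S [321.  172.9  39.5] [ 0.538  -0.3079  0.016 ]
S [347.  165.8  10. ] [ 0.4268 -0.3783  0.016 ]
(array([0.5896, 0.3352, 0.0192]), np.float64(0.0010020647741714537))
(array([0.5143, 0.3311, 0.0198]), np.float64(0.0008901226748731156))
(array([0.4394, 0.329 , 0.0204]), np.float64(0.0005596414870134422))
(array([ 0.5439, -0.3788,  0.0209]), np.float64(0.00046760924559145507))
(array([ 0.4877, -0.3841, -0.0236]), np.float64(0.10680223894922385))
tin [270.  204.5 672.5] [0.5205 0.1718 0.022 ] ((270.0, 204.5), (21.0, 34.0), 90.0)
tin [322.2 237.4 391.5] [0.52   0.1883 0.022 ] ((322.0, 237.5), (21.0, 20.0), 90.0)
```

```bash
python3 -m crank '[{"gripper":-1,"tx":-3.2,"ty":-1.85,"tz":-0.25},{"gripper":-1,"tx":-3.2,"ty":-1.85,"tz":-0.25},{"gripper":-1,"tx":-3.2,"ty":-1.85,"tz":-0.25},{"gripper":-1,"tx":-3.2,"ty":-1.85,"tz":-0.25},{"gripper":-1,"tx":-3.2,"ty":-1.85,"tz":-0.25},{"gripper":-1,"tx":-3.2,"ty":-1.85,"tz":-0.25},{"gripper":-1,"tx":-3.2,"ty":-1.85,"tz":-0.25},{"gripper":-1,"tx":-3.2,"ty":-1.85,"tz":-0.25},{"gripper":-1,"tx":-3.2,"ty":-1.85,"tz":-0.25},{"gripper":-1,"tx":-3.2,"ty":-1.85,"tz":-0.25},{"gripper":-1,"tx":-3.2,"ty":-1.85,"tz":-0.25},{"gripper":-1,"tx":-3.2,"ty":-1.85,"tz":-0.25},{"gripper":-1,"twist":-0.12},{"gripper":-1,"twist":-0.12},{"gripper":-1}]'
python3 - <<'E'
from h import *
f,s=wrist();cv2.imwrite("pics/w1.png",f["frame"][:,:,::-1]);np.savez("w1.npz",**f)
E
```

```text
schema error: expected keys gripper, tx, ty, tz, twist
```

View pics/w1.png

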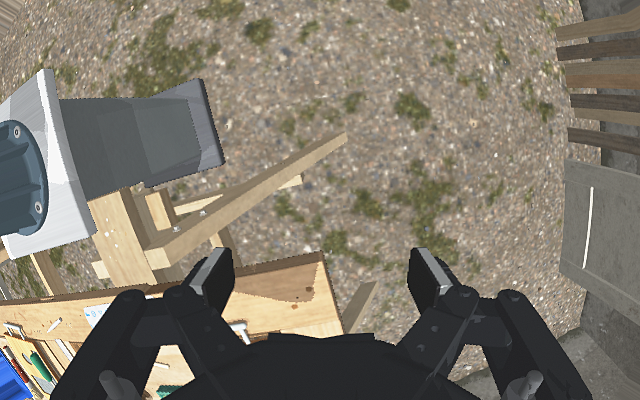

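The wrist view still shows the start pose, because the move was refused: every row needs all five keys. The fingers fill the lower half of the image (rows >250), so the TCP should stand beyond the things I want to see.

```bash
python3 -m crank '[{"gripper":-1,"tx":-3.5,"ty":-1.6,"tz":-0.5,"twist":0},{"gripper":-1,"tx":-3.5,"ty":-1.6,"tz":-0.5,"twist":0},{"gripper":-1,"tx":-3.5,"ty":-1.6,"tz":-0.5,"twist":0},{"gripper":-1,"tx":-3.5,"ty":-1.6,"tz":-0.5,"twist":0},{"gripper":-1,"tx":-3.5,"ty":-1.6,"tz":-0.5,"twist":0},{"gripper":-1,"tx":-3.5,"ty":-1.6,"tz":-0.5,"twist":0},{"gripper":-1,"tx":-3.5,"ty":-1.6,"tz":-0.5,"twist":0},{"gripper":-1,"tx":-3.5,"ty":-1.6,"tz":-0.5,"twist":0},{"gripper":-1,"tx":-3.5,"ty":-1.6,"tz":-0.5,"twist":0},{"gripper":-1,"tx":-3.5,"ty":-1.6,"tz":-0.5,"twist":0},{"gripper":-1,"tx":-3.5,"ty":-1.6,"tz":-0.5,"twist":0},{"gripper":-1,"tx":-3.5,"ty":-1.6,"tz":-0.5,"twist":0},{"gripper":-1,"tx":-3.5,"ty":-1.6,"tz":-0.5,"twist":0},{"gripper":-1,"tx":0,"ty":0,"tz":0,"twist":-0.12},{"gripper":-1,"tx":0,"ty":0,"tz":0,"twist":-0.12},{"gripper":-1,"tx":0,"ty":0,"tz":0,"twist":0}]'
python3 - <<'E'
from h import *
f,s=wrist();cv2.imwrite("pics/w2.png",f["frame"][:,:,::-1]);np.savez("w2.npz",**f)
E
```

```text
t: 1.63
eef_pos: [0.5304, 0.246, 0.2592]
orientation: [-0.0, -3.141, 0.0]
force: [-0.3, 0.5, -0.3]
finger_gap: 0.0855
grip_force: 0.0
```

View pics/w2.png

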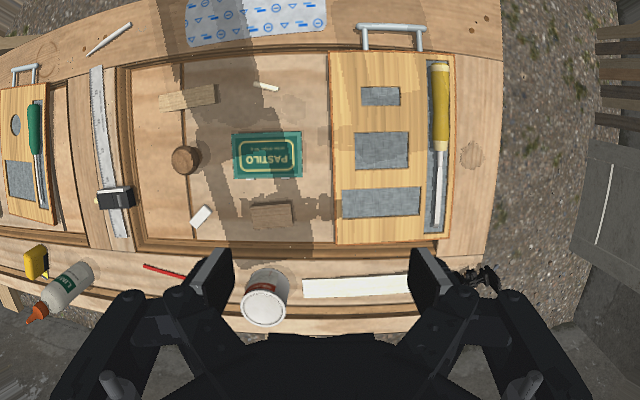

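The wrist image shows everything at once: wedge (187,97), peg (265,86), tin (267,155), knob (186,160), block (271,214), and joint recesses at (380,96), (381,151) and (381,202). I'll enlarge it to read corners.

```bash
python3 - <<'E'
import cv2
a=cv2.imread("pics/w2.png");cv2.imwrite("pics/c3.png",cv2.resize(a[75:235,150:440],None,fx=2.75,fy=2.75,interpolation=cv2.INTER_CUBIC))
E
```

```text
(no output)
```

View pics/c3.png

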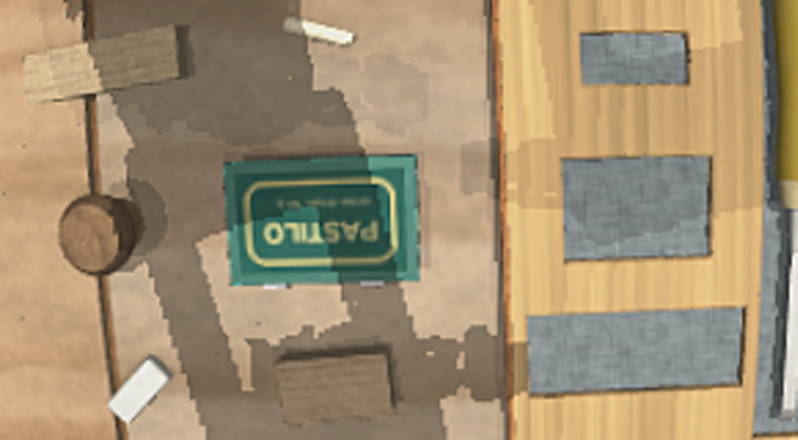

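```bash
python3 - <<'E'
from h import *
np.set_printoptions(precision=4,suppress=True)
f=dict(np.load("w2.npz"));k=2.75
P=lambda x,y,z:wplane(f,(x+.5)/k-.5+150,(y+.5)/k-.5+75,z)[:2]
def quad(n,pts,zs):
    q=np.array([P(*p,z) for p,z in zip(pts,zs)]);e=q[[1,2,3,0]]-q
    yaw=lambda v:np.degrees(np.arctan2(-v[0],v[1]))   # direction as +y axis
    print(n,q.mean(0),"sides",np.linalg.norm(e,axis=1)*1e3,"yaw",yaw(e[0]),yaw(-e[2]),"x-edge yaw",[np.degrees(np.arctan2(-v[1],-v[0])) for v in(e[1],)],np.degrees(np.arctan2(e[3][1],e[3][0])))
quad("wedge",[(24,57),(176,27),(181,78),(27,103)],[0,.017,.017,0])
quad("tin",[(225,161),(416,155),(419,279),(233,285)],[.022]*4)
quad("block",[(277,360),(387,350),(393,411),(283,421)],[.018]*4)
a,b=P(286,24,.004),P(354,40,.004);print("peg",(a+b)/2,np.linalg.norm(b-a)*1e3,np.degrees(np.arctan2(-(b-a)[0],(b-a)[1])))
print("knob",P(97,236,.03),"r",np.linalg.norm(P(60,236,.03)-P(138,236,.03)))
for z in(.022,):
  quad("Rblock",[(565,157),(711,156),(709,258),(566,262)],[z]*4)
  quad("Rwedge",[(527,317),(745,308),(742,383),(529,396)],[z]*4)
  quad("Rpeg",[(581,33),(688,33),(687,84),(583,83)],[z]*4)
T=cams.grab_frame("top")
for n,u,v,z in(("wedge",313,235.5,.008),("block",270.5,174.5,.016),("knob",311,203,.03),("peg",271,238,.004)):print(n,"top",plane(T,u,v,z)[:2])
E
```

```text
wedge [0.4349 0.0489] sides [ 99.5239  26.5921 100.8123  26.203 ] yaw 3.3371480689140878 3.1146962262797606 x-edge yaw [np.float64(-175.37264570940226)] -178.16932979864688
tin [0.52  0.172] sides [96.2343 62.0777 96.3309 63.8639] yaw 0.2902714201235445 1.3529795674338325 x-edge yaw [np.float64(-179.37431878529247)] -179.45551684501334
block [0.6086 0.1743] sides [59.0746 33.9448 60.5202 34.6475] yaw 5.3873016485419845 5.982228978981185 x-edge yaw [np.float64(-176.42050493104347)] -178.7723260433563
peg [0.425  0.1703] 36.34817147368411 -15.654457914730685
knob [0.5235 0.053 ] r 0.045854617556335124
Rblock [0.514  0.3302] sides [73.9383 52.1567 74.0325 52.5568] yaw 1.9151182486061138 2.2244961140905235 x-edge yaw [np.float64(-178.2458815452166)] -178.3462388162779
Rwedge [0.5885 0.3333] sides [114.9107  41.5603 115.3441  42.6515] yaw 2.55012772633219 3.092975617034292 x-edge yaw [np.float64(-176.94434039374488)] -177.5325812612143
Rpeg [0.4392 0.3266] sides [53.3195 25.5409 52.0127 24.6257] yaw 2.5471524788319235 1.5726106499799823 x-edge yaw [np.float64(179.7423037422795)] -177.30275248010423
wedge top [0.4318 0.0481]
block top [0.6105 0.1722]
knob top [0.5232 0.0536]
peg top [0.4253 0.1694]
```

```bash
cat > plan.py <<'E'
import sys
from h import *
# plan.py x y z psi_deg : twist first, then shift in the new tool axes (cm)
def main(x,y,z,p):
    s=robot.sense();M=R.from_rotvec(s["orientation"]).as_matrix()
    c=np.arctan2(-M[0,1],M[1,1]);p=np.radians(p);d=np.array([x,y,z])-s["eef_pos"]
    X=-np.array([np.cos(p),np.sin(p)]);Y=np.array([-np.sin(p),np.cos(p)])
    print("t %.1f eef"%s["t"],np.round(s["eef_pos"],4),"psi %.1f"%np.degrees(c),"twist %.3f"%-(p-c),"tx %.2f ty %.2f tz %.2f"%tuple(100*np.array([X@d[:2],Y@d[:2],-d[2]])),"gap %.4f"%s["finger_gap"])
main(*map(float,sys.argv[1:5]))
E
python3 plan.py .609 .174 .06 -84.4
```

```text
t 1.7 eef [0.5297 0.2469 0.2593] psi -0.4 twist 1.466 tx -8.02 ty 7.18 tz 19.93 gap 0.0853
```

```bash
python3 -m crank '[{"gripper":-0.2,"tx":0,"ty":0,"tz":0,"twist":0.122},{"gripper":-0.2,"tx":0,"ty":0,"tz":0,"twist":0.122},{"gripper":-0.2,"tx":0,"ty":0,"tz":0,"twist":0.122},{"gripper":-0.2,"tx":0,"ty":0,"tz":0,"twist":0.122},{"gripper":-0.2,"tx":0,"ty":0,"tz":0,"twist":0.122},{"gripper":-0.2,"tx":0,"ty":0,"tz":0,"twist":0.122},{"gripper":-0.2,"tx":0,"ty":0,"tz":0,"twist":0.122},{"gripper":-0.2,"tx":0,"ty":0,"tz":0,"twist":0.122},{"gripper":-0.2,"tx":0,"ty":0,"tz":0,"twist":0.122},{"gripper":-0.2,"tx":0,"ty":0,"tz":0,"twist":0.122},{"gripper":-0.2,"tx":0,"ty":0,"tz":0,"twist":0.122},{"gripper":-0.2,"tx":0,"ty":0,"tz":0,"twist":0.122},{"gripper":-0.2,"tx":-1.33,"ty":1.2,"tz":3.3,"twist":0},{"gripper":-0.2,"tx":-1.33,"ty":1.2,"tz":3.3,"twist":0},{"gripper":-0.2,"tx":-1.33,"ty":1.2,"tz":3.3,"twist":0},{"gripper":-0.2,"tx":-1.33,"ty":1.2,"tz":3.3,"twist":0},{"gripper":-0.2,"tx":-1.33,"ty":1.2,"tz":3.3,"twist":0},{"gripper":-0.2,"tx":-1.33,"ty":1.2,"tz":3.3,"twist":0},{"gripper":-0.2,"tx":0,"ty":0,"tz":0,"twist":0}]' 40 | head -3
python3 plan.py .609 .174 .006 -84.4
python3 - <<'E'
from h import *
f,s=wrist();cv2.imwrite("pics/w3.png",f["frame"][:,:,::-1]);np.savez("w3.npz",**f)
E
```

```text
t: 3.32
eef_pos: [0.6058, 0.1726, 0.0531]
orientation: [-2.104, -2.323, 0.015]
t 3.3 eef [0.6058 0.1726 0.0531] psi -84.3 twist 0.001 tx 0.11 ty 0.33 tz 4.71 gap 0.0515
```

View pics/w3.png

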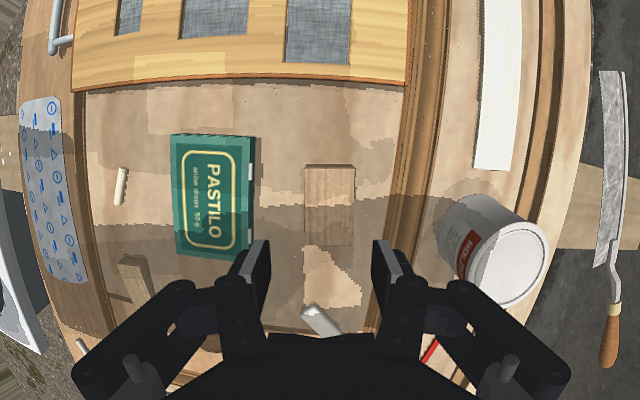

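The block's top face spans about (304–355, 165–245), and the fingers straddle it at columns 262 and 383. I'll check the projection and descend.

```bash
python3 - <<'E'
from h import *
f=dict(np.load("w3.npz"))
q=np.array([wplane(f,u,v,.018)[:2] for u,v in((306,165),(353,165),(353,246),(304,243))]);print(q.round(4),q.mean(0))
E
python3 plan.py .609 .174 .006 -84.4
```

```text
[[0.5921 0.2042]
 [0.625  0.2075]
 [0.6331 0.1455]
 [0.5956 0.1443]] [0.61146778 0.17537831]
t 3.4 eef [0.6065 0.174  0.0566] psi -84.3 twist 0.002 tx -0.02 ty 0.25 tz 5.06 gap 0.0511
```

```bash
python3 -m crank '[{"gripper":-0.2,"tx":0,"ty":0.4,"tz":2.5,"twist":0},{"gripper":-0.2,"tx":0,"ty":0,"tz":2.5,"twist":0},{"gripper":-0.2,"tx":0,"ty":0,"tz":0,"twist":0},{"gripper":-0.2,"tx":0,"ty":0,"tz":0,"twist":0},{"gripper":0.5,"tx":0,"ty":0,"tz":0,"twist":0},{"gripper":0.5,"tx":0,"ty":0,"tz":0,"twist":0},{"gripper":0.5,"tx":0,"ty":0,"tz":0,"twist":0},{"gripper":0.5,"tx":0,"ty":0,"tz":0,"twist":0},{"gripper":0.5,"tx":0,"ty":0,"tz":0,"twist":0},{"gripper":0.5,"tx":0,"ty":0,"tz":0,"twist":0}]' 40; python3 plan.py .514 .33 .1 -87.5;python3 plan.py .514 .33 .0235 -87.5
```

```text
t: 4.2
eef_pos: [0.614, 0.1754, 0.012]
orientation: [2.103, 2.333, 0.001]
force: [-0.3, -0.9, 0.5]
finger_gap: 0.0211
grip_force: 0.0
t 4.2 eef [0.614  0.1754 0.012 ] psi -84.0 twist 0.060 tx 15.89 ty -9.31 tz -8.80 gap 0.0211
t 4.2 eef [0.614  0.1754 0.012 ] psi -84.0 twist 0.060 tx 15.89 ty -9.31 tz -1.15 gap 0.0211
```

```bash
python3 - <<'E'
from h import *
for i in range(3):
    f,s=wrist();print(s["t"],s["eef_pos"].round(4),s["force"].round(1),s["joint_vel"].round(3))
cv2.imwrite("pics/w4.png",f["frame"][:,:,::-1])
E
```

```text
4.2 [0.614  0.1754 0.012 ] [-0.3 -0.9  0.5] [-0.001  0.008  0.001  0.001 -0.    -0.002]
4.25 [0.6139 0.1754 0.0118] [ 0.1 -0.2 -0.3] [ 0.001  0.005 -0.     0.002 -0.002 -0.001]
4.3 [0.6138 0.1753 0.0116] [-0.2  0.2 -0.7] [ 0.001  0.005  0.     0.001 -0.002 -0.   ]
```

View pics/w4.png

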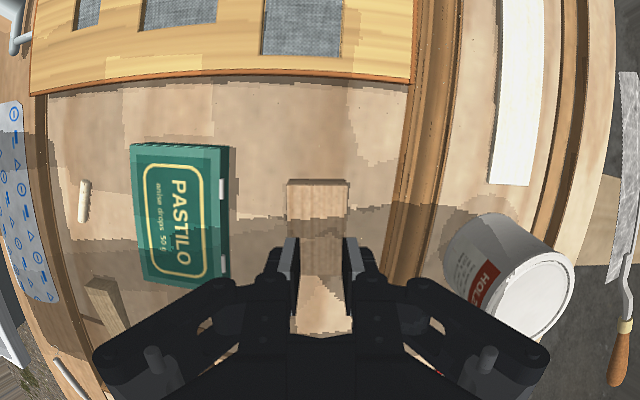

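The fingers shut above the block: the tips stand a few mm behind the TCP and the arm settled high. I'll open and go lower.

```bash
python3 -m crank '[{"gripper":-0.2,"tx":0,"ty":-0.2,"tz":-0.5,"twist":0},{"gripper":-0.2,"tx":0,"ty":0,"tz":0,"twist":0},{"gripper":-0.2,"tx":0,"ty":0,"tz":0,"twist":0},{"gripper":-0.2,"tx":0,"ty":0,"tz":0.5,"twist":0},{"gripper":-0.2,"tx":0,"ty":0,"tz":0.6,"twist":0},{"gripper":-0.2,"tx":0,"ty":0,"tz":0,"twist":0},{"gripper":-0.2,"tx":0,"ty":0,"tz":0,"twist":0},{"gripper":-0.2,"tx":0,"ty":0,"tz":0,"twist":0}]' |head -4; python3 -m crank '[{"gripper":0.4,"tx":0,"ty":0,"tz":0,"twist":0},{"gripper":0.4,"tx":0,"ty":0,"tz":0,"twist":0},{"gripper":0.4,"tx":0,"ty":0,"tz":0,"twist":0},{"gripper":0.4,"tx":0,"ty":0,"tz":0,"twist":0},{"gripper":0.4,"tx":0,"ty":0,"tz":0,"twist":0}]'; python3 plan.py .514 .33 .1 -87.5
```

```text
t: 5.02
eef_pos: [0.6115, 0.1751, 0.0051]
orientation: [-2.103, -2.333, 0.001]
force: [-0.2, 0.5, 0.5]
t: 5.43
eef_pos: [0.6118, 0.1752, 0.0056]
orientation: [2.103, 2.334, 0.0]
force: [-0.3, 0.2, -0.8]
finger_gap: 0.0256
grip_force: 0.0
t 5.4 eef [0.6118 0.1752 0.0056] psi -84.0 twist 0.060 tx 15.89 ty -9.10 tz -9.44 gap 0.0256
```

```bash
python3 -m crank '[{"gripper":-0.2,"tx":0,"ty":0,"tz":-0.3,"twist":0},{"gripper":-0.2,"tx":0,"ty":0,"tz":0,"twist":0},{"gripper":-0.2,"tx":0,"ty":0,"tz":0,"twist":0},{"gripper":-0.2,"tx":0,"ty":0,"tz":0.4,"twist":0},{"gripper":-0.2,"tx":0,"ty":0,"tz":0.3,"twist":0},{"gripper":-0.2,"tx":0,"ty":0,"tz":0,"twist":0},{"gripper":-0.2,"tx":0,"ty":0,"tz":0,"twist":0}]' ;python3 -m crank '[{"gripper":-0.2,"tx":0,"ty":0,"tz":0.4,"twist":0},{"gripper":-0.2,"tx":0,"ty":0,"tz":0,"twist":0},{"gripper":-0.2,"tx":0,"ty":0,"tz":0,"twist":0}]' ; python3 - <<'E'
from h import *
w,s=wrist();S=cams.grab_frame("side")
a=cv2.resize(w["frame"][150:330,220:420],None,fx=2,fy=2);b=cv2.resize(S["frame"][200:270,270:340],None,fx=5,fy=5,interpolation=cv2.INTER_CUBIC)
h=max(a.shape[0],b.shape[0]);p=lambda i:cv2.copyMakeBorder(i,0,h-i.shape[0],0,0,0)
cv2.imwrite("pics/w5.png",np.hstack([p(a),p(b)])[:,:,::-1])
E
```

```text
t: 6.02
eef_pos: [0.6112, 0.1751, 0.0008]
orientation: [-2.103, -2.333, 0.001]
force: [-0.6, -0.0, 0.4]
finger_gap: 0.0514
grip_force: 0.0
t: 6.27
eef_pos: [0.6114, 0.1752, -0.0029]
orientation: [-2.103, -2.334, 0.001]
force: [1.1, 0.2, 0.1]
finger_gap: 0.0513
grip_force: 0.0
```

View pics/w5.png

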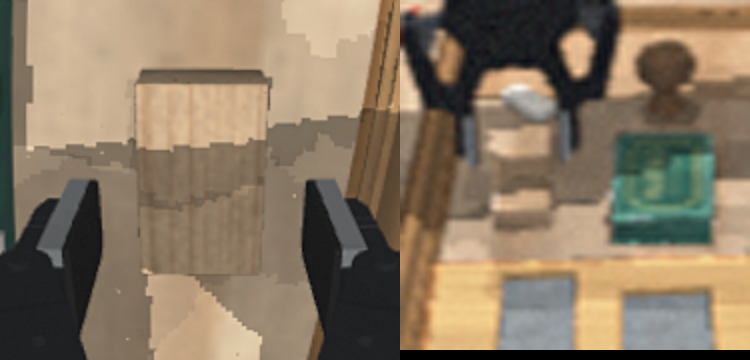

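The fingers straddle the block, and their tips in the side view are at about (284,232) and (303,231.6). I'll get the tip height from that.

```bash
python3 - <<'E'
from h import *
S=cams.grab_frame("side")
for u,v in((284,232),(303,231.6)):
    o,d=ray(S,u,v);t=(.175-o[1])/d[1];print((o+t*d).round(4))
# block faces in side view: block +y end bottom edge (522,226)-> , top (522,208)
for x,y in((522,226),(522,208),(522,130)):
    u,v=(x-400)/5+270,200+y/5
    for yy in(.205,.145):
        o,d=ray(S,u,v);t=(yy-o[1])/d[1];print(x,y,yy,(o+t*d).round(4))
E
```

```text
[0.6415 0.175  0.0344]
[0.581  0.175  0.0356]
522 226 0.205 [0.6076 0.205  0.0043]
522 226 0.145 [ 0.615   0.145  -0.0375]
522 208 0.205 [0.6068 0.205  0.018 ]
522 208 0.145 [ 0.6142  0.145  -0.023 ]
522 130 0.205 [0.6035 0.205  0.0756]
522 130 0.145 [0.6107 0.145  0.0378]
```

```bash
python3 - <<'E'
from h import *
w,s=wrist();T=w["T_tool_cam"];print(s["eef_pos"],s["finger_gap"])
w2=dict(w);w2["Twc"]=T
for (x,y),yy in(((98,181),-.0257),((303,181),.0257),((98,240),-.0257),((304,240),.0257)):
    o,d=wray(w2,220+x/2,150+y/2);t=(yy-o[1])/d[1];p=o+t*d;print((x,y),p.round(4))
E
```

```text
[ 0.6118316   0.17520702 -0.00242858] 0.05115566600038541
(98, 181) [ 0.0083 -0.0257 -0.0385]
(303, 181) [ 0.0082  0.0257 -0.0385]
(98, 240) [-0.0054 -0.0257 -0.0445]
(304, 240) [-0.0047  0.0257 -0.0457]
```

```bash
python3 -c "
from plant import robot;print(robot.pinch_z)"; python3 -m crank '[{"gripper":-0.2,"tx":0,"ty":0,"tz":0.3,"twist":0},{"gripper":-0.2,"tx":0,"ty":0,"tz":0.3,"twist":0},{"gripper":-0.2,"tx":0,"ty":0,"tz":0,"twist":0},{"gripper":-0.2,"tx":0,"ty":0,"tz":0,"twist":0}]' | sed -n 2,4p; python3 -m crank '[{"gripper":-0.2,"tx":0,"ty":0,"tz":0.3,"twist":0},{"gripper":-0.2,"tx":0,"ty":0,"tz":0.3,"twist":0},{"gripper":-0.2,"tx":0,"ty":0,"tz":0,"twist":0},{"gripper":-0.2,"tx":0,"ty":0,"tz":0,"twist":0}]'| sed -n 2,4p
```

```text
0.0187
eef_pos: [0.6114, 0.1751, -0.009]
orientation: [-2.103, -2.333, 0.001]
force: [-0.1, 1.1, -0.2]
eef_pos: [0.6114, 0.1751, -0.0149]
orientation: [-2.103, -2.333, 0.001]
force: [0.5, -0.6, -0.6]
```

```bash
python3 -m crank '[{"gripper":-0.2,"tx":0,"ty":0,"tz":0.4,"twist":0},{"gripper":-0.2,"tx":0,"ty":0,"tz":0.4,"twist":0},{"gripper":-0.2,"tx":0,"ty":0,"tz":0.4,"twist":0},{"gripper":-0.2,"tx":0,"ty":0,"tz":0,"twist":0},{"gripper":-0.2,"tx":0,"ty":0,"tz":0,"twist":0}]' | sed -n 2,4p; python3 -m crank '[{"gripper":0.4,"tx":0,"ty":0,"tz":0,"twist":0},{"gripper":0.4,"tx":0,"ty":0,"tz":0,"twist":0},{"gripper":0.4,"tx":0,"ty":0,"tz":0,"twist":0},{"gripper":0.4,"tx":0,"ty":0,"tz":0,"twist":0},{"gripper":0.4,"tx":0,"ty":0,"tz":0,"twist":0},{"gripper":0.4,"tx":0,"ty":0,"tz":0,"twist":0}]'
```

```text
eef_pos: [0.6113, 0.1751, -0.0271]
orientation: [-2.103, -2.333, 0.001]
force: [0.3, 0.2, 0.1]
t: 8.05
eef_pos: [0.6121, 0.1752, -0.0262]
orientation: [2.103, 2.334, 0.001]
force: [-0.2, 0.6, 1.8]
finger_gap: 0.0344
grip_force: 40.0
```

```bash
python3 -m crank '[{"gripper":0.4,"tx":0,"ty":0,"tz":-2.5,"twist":0},{"gripper":0.4,"tx":0,"ty":0,"tz":-3,"twist":0},{"gripper":0.4,"tx":0,"ty":0,"tz":0,"twist":0.06},{"gripper":0.4,"tx":0,"ty":0,"tz":0,"twist":0}]' | sed -n 2,7p; python3 plan.py .514 .33 .02 -87.6
```

```text
eef_pos: [0.6135, 0.1753, 0.0307]
orientation: [2.173, 2.266, 0.005]
force: [-1.0, 0.6, 0.2]
finger_gap: 0.0342
grip_force: 40.1
t 8.4 eef [0.6135 0.1753 0.0307] psi -87.6 twist 0.000 tx 15.87 ty -9.29 tz 1.07 gap 0.0342
```

```bash
python3 -m crank '[{"gripper":0.4,"tx":3.17,"ty":-1.85,"tz":0,"twist":0},{"gripper":0.4,"tx":3.17,"ty":-1.85,"tz":0,"twist":0},{"gripper":0.4,"tx":3.17,"ty":-1.85,"tz":0,"twist":0},{"gripper":0.4,"tx":3.17,"ty":-1.85,"tz":0,"twist":0},{"gripper":0.4,"tx":3.17,"ty":-1.85,"tz":0,"twist":0},{"gripper":0.4,"tx":0,"ty":0,"tz":0,"twist":0},{"gripper":0.4,"tx":0,"ty":0,"tz":0,"twist":0},{"gripper":0.4,"tx":0,"ty":0,"tz":0,"twist":0}]' | sed -n 2,2p; python3 plan.py .514 .33 -.009 -87.6
```

```text
eef_pos: [0.5118, 0.329, 0.0275]
t 9.1 eef [0.5118 0.329  0.0275] psi -87.4 twist 0.004 tx 0.09 ty 0.22 tz 3.65 gap 0.0345
```

```bash
python3 -m crank '[{"gripper":0.4,"tx":0.1,"ty":0.1,"tz":1.5,"twist":0},{"gripper":0.4,"tx":0,"ty":0,"tz":1.3,"twist":0},{"gripper":0.4,"tx":0,"ty":0,"tz":0.6,"twist":0},{"gripper":0.4,"tx":0,"ty":0,"tz":0.1,"twist":0},{"gripper":0.4,"tx":0,"ty":0,"tz":0,"twist":0},{"gripper":0.4,"tx":0,"ty":0,"tz":0,"twist":0}]' | sed -n 2,6p; python3 plan.py .514 .33 -.010 -87.6
```

```text
eef_pos: [0.5138, 0.3301, -0.0064]
orientation: [2.173, 2.269, 0.0]
force: [0.0, 0.5, -0.3]
finger_gap: 0.0348
grip_force: 40.1
t 9.6 eef [ 0.5138  0.3301 -0.0064] psi -87.5 twist 0.001 tx -0.01 ty 0.02 tz 0.36 gap 0.0348
```

```bash
python3 -m crank '[{"gripper":0.4,"tx":0,"ty":0,"tz":0.3,"twist":0},{"gripper":0.4,"tx":0,"ty":0,"tz":0,"twist":0},{"gripper":-0.1,"tx":0,"ty":0,"tz":0,"twist":0},{"gripper":-0.1,"tx":0,"ty":0,"tz":0,"twist":0},{"gripper":-0.1,"tx":0,"ty":0,"tz":0,"twist":0},{"gripper":-0.1,"tx":0,"ty":0,"tz":-2,"twist":0},{"gripper":-0.1,"tx":0,"ty":0,"tz":-3.5,"twist":0},{"gripper":-0.1,"tx":0,"ty":0,"tz":-2.5,"twist":0},{"gripper":-0.1,"tx":0,"ty":0,"tz":0,"twist":0},{"gripper":-0.1,"tx":0,"ty":0,"tz":0,"twist":0}]' | sed -n 2,6p
python3 plan.py .434 .067 .02 -86.8; python3 - <<'E'
from h import *
f,s=wrist();cv2.imwrite("pics/w6.png",f["frame"][:,:,::-1])
E
```

```text
eef_pos: [0.515, 0.3313, 0.0729]
orientation: [2.171, 2.268, 0.007]
force: [-1.3, -0.0, -0.8]
finger_gap: 0.0467
grip_force: 0.0
t 10.4 eef [0.515  0.3313 0.0729] psi -87.5 twist -0.012 tx -25.93 ty -9.56 tz 5.29 gap 0.0467
```

View pics/w6.png

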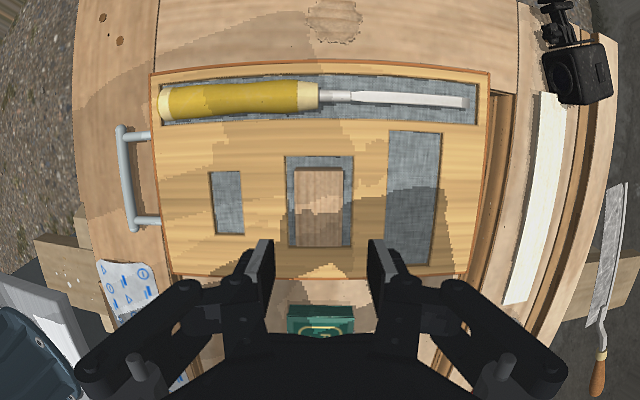

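The block lies inside its recess at (320,207) and the chisel is undisturbed. The wedge is next.

```bash
python3 -m crank '[{"gripper":-0.1,"tx":-3.24,"ty":-1.2,"tz":0,"twist":0},{"gripper":-0.1,"tx":-3.24,"ty":-1.2,"tz":0,"twist":0},{"gripper":-0.1,"tx":-3.24,"ty":-1.2,"tz":0,"twist":0},{"gripper":-0.1,"tx":-3.24,"ty":-1.2,"tz":0,"twist":0},{"gripper":-0.1,"tx":-3.24,"ty":-1.2,"tz":0,"twist":0},{"gripper":-0.1,"tx":-3.24,"ty":-1.2,"tz":0,"twist":0},{"gripper":-0.1,"tx":-3.24,"ty":-1.2,"tz":0.5,"twist":0},{"gripper":-0.1,"tx":-3.24,"ty":-1.2,"tz":2,"twist":0},{"gripper":-0.1,"tx":0,"ty":0,"tz":2,"twist":-0.012},{"gripper":-0.1,"tx":0,"ty":0,"tz":0,"twist":0},{"gripper":-0.1,"tx":0,"ty":0,"tz":0,"twist":0},{"gripper":-0.1,"tx":0,"ty":0,"tz":0,"twist":0}]' | sed -n 2,6p
python3 plan.py .434 .067 -.029 -86.8; python3 - <<'E'
from h import *
f,s=wrist();cv2.imwrite("pics/w7.png",cv2.resize(f["frame"][100:330,200:440],None,fx=2.4,fy=2.4)[:,:,::-1]);np.savez("w7.npz",**f)
E
```

```text
eef_pos: [0.4289, 0.0679, 0.0256]
orientation: [-2.157, -2.283, 0.0]
force: [-0.1, 0.2, 0.3]
finger_gap: 0.047
grip_force: 0.0
t 11.4 eef [0.4289 0.0679 0.0256] psi -86.8 twist 0.001 tx -0.12 ty 0.51 tz 5.46 gap 0.0470
```

View pics/w7.png

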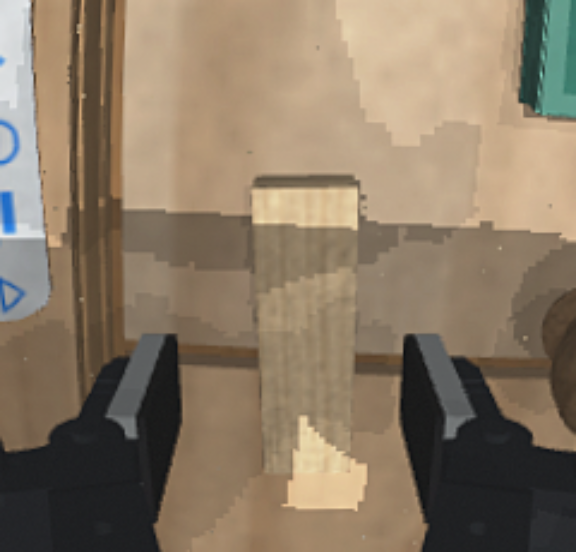

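The wedge is between the fingers: thick end at the top (252–358,186), thin end at row 472, so the fingers need about 5 mm in +x. I'll descend and grip.

```bash
python3 - <<'E'
from h import *
f=dict(np.load("w7.npz"))
q=np.array([wplane(f,200+x/2.4,100+y/2.4,z)[:2] for x,y,z in((252,186,.017),(358,186,.017),(350,472,0),(265,472,0))]);print(q.round(4),q.mean(0))
E
python3 -m crank '[{"gripper":-0.1,"tx":0,"ty":0.5,"tz":2,"twist":0},{"gripper":-0.1,"tx":0,"ty":0,"tz":2,"twist":0},{"gripper":-0.1,"tx":0,"ty":0,"tz":1,"twist":0},{"gripper":-0.1,"tx":0,"ty":0,"tz":0.4,"twist":0},{"gripper":-0.1,"tx":0,"ty":0,"tz":0,"twist":0},{"gripper":-0.1,"tx":0,"ty":0,"tz":0,"twist":0},{"gripper":-0.1,"tx":0,"ty":0,"tz":0,"twist":0}]' | sed -n 2,6p
```

```text
[[ 0.4177  0.0971]
 [ 0.4451  0.0987]
 [ 0.4528 -0.001 ]
 [ 0.4248 -0.0024]] [0.43511494 0.04812283]
eef_pos: [0.4347, 0.0677, -0.0276]
orientation: [2.157, 2.282, 0.001]
force: [-0.3, -0.1, 0.4]
finger_gap: 0.0472
grip_force: 0.0
```

```bash
python3 -m crank '[{"gripper":0.55,"tx":0,"ty":0,"tz":0.1,"twist":0},{"gripper":0.55,"tx":0,"ty":0,"tz":0,"twist":0},{"gripper":0.55,"tx":0,"ty":0,"tz":0,"twist":0},{"gripper":0.55,"tx":0,"ty":0,"tz":0,"twist":0},{"gripper":0.55,"tx":0,"ty":0,"tz":0,"twist":0},{"gripper":0.55,"tx":0,"ty":0,"tz":0,"twist":0},{"gripper":0.55,"tx":0,"ty":0,"tz":0,"twist":0}]' 40| sed -n 2,6p;  python3 -m crank '[{"gripper":0.55,"tx":0,"ty":0,"tz":-2,"twist":0},{"gripper":0.55,"tx":0,"ty":0,"tz":-3,"twist":0},{"gripper":0.55,"tx":0,"ty":0,"tz":-3,"twist":0},{"gripper":0.55,"tx":0,"ty":0,"tz":0,"twist":0.014},{"gripper":0.55,"tx":0,"ty":0,"tz":0,"twist":0}]' | sed -n 2,6p; python3 plan.py .5876 .3528 .02 -87.6
```

```text
eef_pos: [0.4346, 0.0676, -0.0286]
orientation: [2.158, 2.282, 0.002]
force: [-0.9, 0.5, 5.5]
finger_gap: 0.0267
grip_force: 39.3
eef_pos: [0.4357, 0.0674, 0.0524]
orientation: [2.172, 2.264, 0.005]
force: [-0.6, 0.1, -1.0]
finger_gap: 0.0263
grip_force: 39.7
t 13.1 eef [0.4357 0.0674 0.0524] psi -87.6 twist -0.001 tx 27.88 ty 16.37 tz 3.24 gap 0.0263
```

```bash
python3 -m crank '[{"gripper":0.55,"tx":3.1,"ty":1.82,"tz":0,"twist":0},{"gripper":0.55,"tx":3.1,"ty":1.82,"tz":0,"twist":0},{"gripper":0.55,"tx":3.1,"ty":1.82,"tz":0,"twist":0},{"gripper":0.55,"tx":3.1,"ty":1.82,"tz":0,"twist":0},{"gripper":0.55,"tx":3.1,"ty":1.82,"tz":0,"twist":0},{"gripper":0.55,"tx":3.1,"ty":1.82,"tz":0,"twist":0},{"gripper":0.55,"tx":3.1,"ty":1.82,"tz":0,"twist":0},{"gripper":0.55,"tx":3.1,"ty":1.82,"tz":0,"twist":0},{"gripper":0.55,"tx":3.1,"ty":1.82,"tz":0,"twist":0},{"gripper":0.55,"tx":0,"ty":0,"tz":2,"twist":0},{"gripper":0.55,"tx":0,"ty":0,"tz":1,"twist":0},{"gripper":0.55,"tx":0,"ty":0,"tz":0,"twist":0},{"gripper":0.55,"tx":0,"ty":0,"tz":0,"twist":0}]' | sed -n 2,6p; python3 plan.py .5876 .3528 -.005 -87.6;python3 - <<'E'
from h import *
f,s=wrist();cv2.imwrite("pics/w8.png",f["frame"][:,:,::-1])
E
```

```text
eef_pos: [0.5833, 0.3516, 0.0177]
orientation: [-2.173, -2.265, 0.008]
force: [0.1, -0.1, 0.2]
finger_gap: 0.0262
grip_force: 39.7
t 14.2 eef [0.5833 0.3516 0.0177] psi -87.6 twist -0.000 tx 0.11 ty 0.43 tz 2.27 gap 0.0262
```

View pics/w8.png

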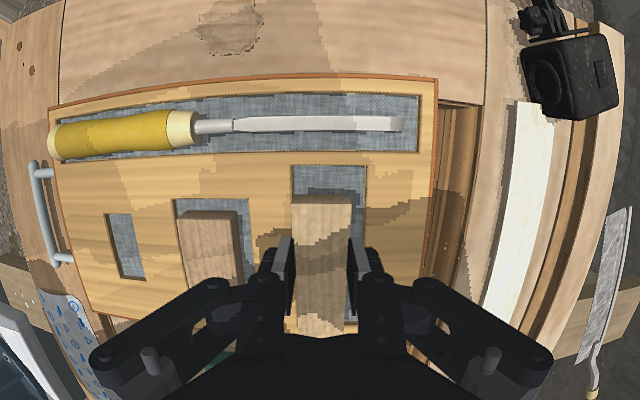

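The wedge is held level over its recess (291–367,165+) and sits slightly left of centre, as computed. I'll correct that and lower.

```bash
python3 -m crank '[{"gripper":0.55,"tx":0.1,"ty":0.35,"tz":0.8,"twist":0},{"gripper":0.55,"tx":0,"ty":0,"tz":0.8,"twist":0},{"gripper":0.55,"tx":0,"ty":0,"tz":0.4,"twist":0},{"gripper":0.55,"tx":0,"ty":0,"tz":0,"twist":0},{"gripper":0.55,"tx":0,"ty":0,"tz":0,"twist":0},{"gripper":0.55,"tx":0,"ty":0,"tz":0,"twist":0}]' | sed -n 2,6p; python3 plan.py .5876 .3528 -.008 -87.6
```

```text
eef_pos: [0.5893, 0.3544, 0.0007]
orientation: [2.174, 2.267, 0.0]
force: [0.2, 0.9, -1.1]
finger_gap: 0.0262
grip_force: 39.7
t 14.7 eef [0.5893 0.3544 0.0007] psi -87.6 twist 0.000 tx -0.15 ty -0.18 tz 0.87 gap 0.0262
```

```bash
python3 -m crank '[{"gripper":0.55,"tx":-0.15,"ty":-0.15,"tz":0.3,"twist":0},{"gripper":0.55,"tx":0,"ty":0,"tz":0.2,"twist":0},{"gripper":0.55,"tx":0,"ty":0,"tz":0,"twist":0},{"gripper":0.55,"tx":0,"ty":0,"tz":0,"twist":0}]' | sed -n 2,4p;python3 -m crank '[{"gripper":0.55,"tx":0,"ty":0,"tz":0.2,"twist":0},{"gripper":0.55,"tx":0,"ty":0,"tz":0.1,"twist":0},{"gripper":0.55,"tx":0,"ty":0,"tz":0,"twist":0},{"gripper":0.55,"tx":0,"ty":0,"tz":0,"twist":0}]' | sed -n 2,4p
```

```text
eef_pos: [0.5876, 0.3528, -0.0047]
orientation: [-2.174, -2.268, 0.001]
force: [1.3, -0.6, -0.3]
eef_pos: [0.5877, 0.3528, -0.0077]
orientation: [-2.174, -2.268, 0.0]
force: [1.3, -0.6, -0.6]
```

```bash
python3 -m crank '[{"gripper":0.55,"tx":0,"ty":0,"tz":0.2,"twist":0},{"gripper":0.55,"tx":0,"ty":0,"tz":0,"twist":0},{"gripper":0.55,"tx":0,"ty":0,"tz":0,"twist":0}]' | sed -n 2,4p;python3 -m crank '[{"gripper":0.1,"tx":0,"ty":0,"tz":0,"twist":0},{"gripper":0.1,"tx":0,"ty":0,"tz":0,"twist":0},{"gripper":0.1,"tx":0,"ty":0,"tz":0,"twist":0},{"gripper":0.1,"tx":0,"ty":0,"tz":-1.5,"twist":0},{"gripper":0.3,"tx":0,"ty":0,"tz":-3.5,"twist":0},{"gripper":0.3,"tx":0,"ty":0,"tz":-3,"twist":0},{"gripper":0.3,"tx":0,"ty":0,"tz":0,"twist":0.105},{"gripper":0.3,"tx":0,"ty":0,"tz":0,"twist":0.105},{"gripper":0.3,"tx":0,"ty":0,"tz":0,"twist":0.105},{"gripper":0.3,"tx":0,"ty":0,"tz":0,"twist":0}]' | sed -n 2,6p
python3 plan.py .425 .170 .02 -105.7; python3 - <<'E'
from h import *
f,s=wrist();cv2.imwrite("pics/w9.png",f["frame"][:,:,::-1])
E
```

```text
eef_pos: [0.5877, 0.3528, -0.0097]
orientation: [-2.174, -2.268, 0.0]
force: [0.3, -1.2, -0.6]
eef_pos: [0.5883, 0.3531, 0.0723]
orientation: [2.506, 1.894, 0.003]
force: [0.0, 1.5, -0.6]
finger_gap: 0.03
grip_force: 0.0
t 16.4 eef [0.5883 0.3531 0.0723] psi -105.8 twist -0.003 tx -22.04 ty -10.76 tz 5.23 gap 0.0300
```

View pics/w9.png

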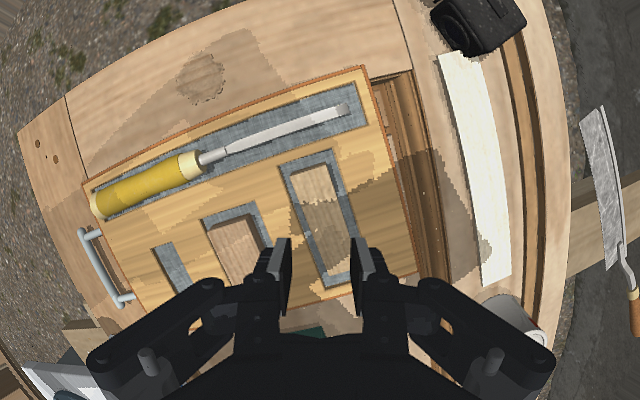

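The wedge lies inside its recess with felt visible all round, and the block is still good. That is my 14th picture, so from here I check by measured numbers. The peg is next.

```bash
python3 -m crank '[{"gripper":0.3,"tx":-3.15,"ty":-1.54,"tz":0,"twist":0},{"gripper":0.3,"tx":-3.15,"ty":-1.54,"tz":0,"twist":0},{"gripper":0.3,"tx":-3.15,"ty":-1.54,"tz":0,"twist":0},{"gripper":0.3,"tx":-3.15,"ty":-1.54,"tz":0,"twist":0},{"gripper":0.3,"tx":-3.15,"ty":-1.54,"tz":0,"twist":0},{"gripper":0.3,"tx":-3.15,"ty":-1.54,"tz":1,"twist":0},{"gripper":0.3,"tx":-3.15,"ty":-1.54,"tz":2,"twist":0},{"gripper":0.3,"tx":0,"ty":0,"tz":1.5,"twist":0},{"gripper":0.3,"tx":0,"ty":0,"tz":0,"twist":0},{"gripper":0.3,"tx":0,"ty":0,"tz":0,"twist":0},{"gripper":0.3,"tx":0,"ty":0,"tz":0,"twist":0}]' | sed -n 2,6p
python3 plan.py .425 .170 -.02 -105.7; python3 - <<'E'
from h import *
f,s=wrist();im=f["frame"];np.savez("w10.npz",**f)
# expected pixel of peg: project
def proj(p):
    T=np.linalg.inv(f["Twc"]);c=T[:3,:3]@p+T[:3,3];x,y=c[0],-c[1];z=-c[2];r=np.hypot(x,y);th=np.arctan2(r,z)
    return f["cx"]+f["fx"]*th*x/r,f["cy"]+f["fy"]*th*y/r
u,v=proj(np.array([.425,.17,.004]));print(u,v)
x0,y0=int(u)-32,int(v)-45;c=im[y0:y0+90,x0:x0+64]
g=c.min(2).astype(int);print(g[::4,::2])
E
```

```text
eef_pos: [0.4266, 0.1701, 0.0269]
orientation: [2.5, 1.9, 0.004]
force: [1.0, -0.2, -0.0]
finger_gap: 0.0298
grip_force: 0.0
t 17.4 eef [0.4266 0.1701 0.0269] psi -105.5 twist 0.003 tx -0.05 ty -0.15 tz 4.69 gap 0.0298
318.2242472639329 215.79956409618546
[[122 124 124 122 121 120 121 124 124 126 127 127 128 128 129 127 129 129
  131 131 133 133 136 134 133 132 133 133 135 137 138 137]
 [119 122 123 121 119 118 120 119 120 123 124 124 125 127 129 128 129 128
  131 130 130 130 130 131 131 134 136 136 136 138 141 142]
 [118 118 121 123 123 121 119 123 124 124 123 122 125 125 127 127 127 127
  128 129 130 130 131 131 132 136 136 139 138 140 141 142]
 [116 117 118 122 125 124 120 122 124 126 126 125 126 126 126 126 126 126
  126 128 131 133 132 131 132 134 136 138 139 141 141 143]
 [115 118 117 120 123 124 123 121 123 123 125 125 126 128 128 125 126 125
  125 126 128 130 130 128 127 131 133 136 139 138 141 142]
 [117 118 119 120 120 123 120 120 121 120 120 122 123 123 124  91 104 103
  115 117 125 125 127 127 127 127 130 132 136 139 139 140]
 [117 118 119 120 123 124 124 120 119 118 117 
[... 1515 characters left out ...]
0  89  89  89  93  94  96  94  96]
 [ 41  25  31  99  95  90  92  89  89  91  90  91  91  90  88  94  99  95
   84  90  83  85  88  90  93  92  91  92  94  95 100 109]
 [ 25  28  27  89  87  83  82  82  82  82  83  86  91  91  92  82  83  84
   81  82  82  83  85  89  92  93  92  93  94  95  97 105]
 [ 27  22  25  86  86  83  81  79  81  82  83  81  82  82  82  81  81  80
   81  82  82  83  85  87  90  93  91  92  92  95  95 100]
 [ 26  24  23  83  83  81  80  77  78  80  80  80  78  79  78  79  81  80
   82  82  82  83  85  87  90  92  93  93  94  95  94  96]
 [ 24  25  19  78  82  80  79  78  78  78  79  78  76  76  78  79  80  80
   82  82  83 112 121 136 139 130  89  94  96  96  92  94]]
```

The peg appears upright and centred in the tool view (rows 24–69 of the window, columns 28–36), so it matches the estimate. I'll descend, watching the force.

```bash
python3 -m crank '[{"gripper":0.3,"tx":0,"ty":-0.1,"tz":2,"twist":0},{"gripper":0.3,"tx":0,"ty":0,"tz":1.7,"twist":0},{"gripper":0.3,"tx":0,"ty":0,"tz":0.6,"twist":0},{"gripper":0.3,"tx":0,"ty":0,"tz":0,"twist":0},{"gripper":0.3,"tx":0,"ty":0,"tz":0,"twist":0},{"gripper":0.3,"tx":0,"ty":0,"tz":0,"twist":0}]' | sed -n 2,4p;python3 -m crank '[{"gripper":0.6,"tx":0,"ty":0,"tz":0,"twist":0},{"gripper":0.6,"tx":0,"ty":0,"tz":0.2,"twist":0},{"gripper":0.6,"tx":0,"ty":0,"tz":0.2,"twist":0},{"gripper":0.6,"tx":0,"ty":0,"tz":0,"twist":0},{"gripper":0.6,"tx":0,"ty":0,"tz":0,"twist":0}]' | sed -n 2,6p
```

```text
eef_pos: [0.4248, 0.1702, -0.0165]
orientation: [2.502, 1.899, 0.003]
force: [0.6, -0.2, 0.1]
eef_pos: [0.4234, 0.1698, -0.0216]
orientation: [-2.503, -1.898, 0.0]
force: [-0.3, -0.4, -0.6]
finger_gap: 0.0174
grip_force: 0.0
```

```bash
python3 -m crank '[{"gripper":0.6,"tx":0,"ty":0.1,"tz":0.3,"twist":0},{"gripper":0.6,"tx":0,"ty":0,"tz":0,"twist":0},{"gripper":0.6,"tx":0,"ty":0,"tz":0,"twist":0}]' | sed -n 2,4p;python3 -m crank '[{"gripper":0.6,"tx":0,"ty":0,"tz":0.2,"twist":0},{"gripper":0.6,"tx":0,"ty":0,"tz":0,"twist":0},{"gripper":0.6,"tx":0,"ty":0,"tz":0,"twist":0}]' | sed -n 2,4p;python3 -m crank '[{"gripper":0.6,"tx":0,"ty":0,"tz":0.15,"twist":0},{"gripper":0.6,"tx":0,"ty":0,"tz":0,"twist":0},{"gripper":0.6,"tx":0,"ty":0,"tz":0,"twist":0}]' | sed -n 2,4p
```

```text
eef_pos: [0.4244, 0.1695, -0.0247]
orientation: [-2.503, -1.898, 0.001]
force: [0.1, 0.3, -0.6]
eef_pos: [0.4244, 0.1695, -0.0267]
orientation: [-2.503, -1.898, 0.0]
force: [-0.0, 0.0, -0.0]
eef_pos: [0.4244, 0.1695, -0.0281]
orientation: [-2.503, -1.898, 0.0]
force: [0.2, 0.6, -0.0]
```

Try closing here.

```bash
python3 -m crank '[{"gripper":1,"tx":0,"ty":0,"tz":0,"twist":0},{"gripper":1,"tx":0,"ty":0,"tz":0,"twist":0},{"gripper":1,"tx":0,"ty":0,"tz":0,"twist":0},{"gripper":1,"tx":0,"ty":0,"tz":0,"twist":0}]' 25| sed -n 2,6p
```

```text
eef_pos: [0.4245, 0.1696, -0.028]
orientation: [-2.503, -1.899, -0.0]
force: [0.5, 0.5, 0.4]
finger_gap: 0.0003
grip_force: 0.0
```

```bash
python3 -m crank '[{"gripper":0.55,"tx":0,"ty":0,"tz":0,"twist":0},{"gripper":0.55,"tx":0,"ty":0,"tz":0,"twist":0},{"gripper":0.55,"tx":0,"ty":0,"tz":0,"twist":0},{"gripper":0.55,"tx":0,"ty":0,"tz":0.3,"twist":0},{"gripper":0.55,"tx":0,"ty":0,"tz":0,"twist":0},{"gripper":0.55,"tx":0,"ty":0,"tz":0,"twist":0}]' | sed -n 2,6p;python3 -m crank '[{"gripper":0.55,"tx":0,"ty":0,"tz":0.2,"twist":0},{"gripper":0.55,"tx":0,"ty":0,"tz":0,"twist":0},{"gripper":0.55,"tx":0,"ty":0,"tz":0,"twist":0}]' | sed -n 2,4p; python3 -m crank '[{"gripper":1,"tx":0,"ty":0,"tz":0,"twist":0},{"gripper":1,"tx":0,"ty":0,"tz":0,"twist":0},{"gripper":1,"tx":0,"ty":0,"tz":0,"twist":0},{"gripper":1,"tx":0,"ty":0,"tz":0,"twist":0}]' 25| sed -n 2,6p
```

```text
eef_pos: [0.4242, 0.1695, -0.0313]
orientation: [-2.503, -1.898, 0.001]
force: [0.1, -1.1, 0.6]
finger_gap: 0.0191
grip_force: 0.0
eef_pos: [0.4243, 0.1695, -0.0332]
orientation: [-2.503, -1.898, 0.0]
force: [0.4, 1.3, 0.6]
eef_pos: [0.4246, 0.1696, -0.033]
orientation: [2.503, 1.898, 0.0]
force: [0.6, -0.2, 0.0]
finger_gap: 0.0065
grip_force: 25.0
```

```bash
python3 -m crank '[{"gripper":1,"tx":0,"ty":0,"tz":-2,"twist":0},{"gripper":1,"tx":0,"ty":0,"tz":-3,"twist":-0.105},{"gripper":1,"tx":0,"ty":0,"tz":-2,"twist":-0.105},{"gripper":1,"tx":0,"ty":0,"tz":0,"twist":-0.105},{"gripper":1,"tx":0,"ty":0,"tz":0,"twist":0},{"gripper":1,"tx":0,"ty":0,"tz":0,"twist":0}]' | sed -n 2,6p; python3 plan.py .4392 .3266 .01 -87.6
```

```text
eef_pos: [0.4243, 0.1695, 0.0369]
orientation: [2.178, 2.264, 0.0]
force: [0.0, 0.2, -0.6]
finger_gap: 0.0065
grip_force: 25.0
t 21.1 eef [0.4243 0.1695 0.0369] psi -87.8 twist -0.003 tx 15.63 ty 2.14 tz 2.69 gap 0.0065
```

```bash
python3 -m crank '[{"gripper":1,"tx":3.1,"ty":0.43,"tz":0,"twist":0},{"gripper":1,"tx":3.1,"ty":0.43,"tz":0,"twist":0},{"gripper":1,"tx":3.1,"ty":0.43,"tz":0,"twist":0},{"gripper":1,"tx":3.1,"ty":0.43,"tz":0,"twist":0},{"gripper":1,"tx":3.1,"ty":0.43,"tz":0,"twist":0},{"gripper":1,"tx":0,"ty":0,"tz":1.5,"twist":0},{"gripper":1,"tx":0,"ty":0,"tz":1.5,"twist":0},{"gripper":1,"tx":0,"ty":0,"tz":0.5,"twist":0},{"gripper":1,"tx":0,"ty":0,"tz":0,"twist":0},{"gripper":1,"tx":0,"ty":0,"tz":0,"twist":0},{"gripper":1,"tx":0,"ty":0,"tz":0,"twist":0}]' | sed -n 2,6p; python3 plan.py .4392 .3266 -.013 -87.6
python3 - <<'E'
from h import *
# check recess pixel centre (felt) near TCP in wrist: project recess centre & its felt mask
f,s=wrist();im=f["frame"].astype(int)
m=(im.max(2)-im.min(2)<28)&(im[:,:,2]>60)&(im.max(2)<175)
m[250:]=0
for c in comps(m,(0,0),150):
    p=wplane(f,c[0],c[1],.019);print(np.round(c[:3],0),p.round(4))
E
```

```text
eef_pos: [0.4398, 0.3251, 0.0023]
orientation: [2.176, 2.266, 0.0]
force: [-0.6, -0.8, -0.2]
finger_gap: 0.0065
grip_force: 25.0
t 22.0 eef [0.4398 0.3251 0.0023] psi -87.7 twist -0.001 tx 0.15 ty -0.06 tz 1.53 gap 0.0065
[ 319.  215. 1980.] [0.4386 0.3389 0.019 ]
[ 434.  193. 1630.] [0.5035 0.3548 0.019 ]
[ 536.  176. 1086.] [0.5768 0.3693 0.019 ]
[166. 193. 875.] [0.3468 0.3484 0.019 ]
[630. 177. 906.] [0.6941 0.3768 0.019 ]
[ 466.  100. 7754.] [0.5175 0.409  0.019 ]
[   39.   126. 19008.] [0.2341 0.3955 0.019 ]
```

```bash
python3 -m crank '[{"gripper":1,"tx":0.15,"ty":0,"tz":0.8,"twist":0},{"gripper":1,"tx":0,"ty":0,"tz":0.6,"twist":0},{"gripper":1,"tx":0,"ty":0,"tz":0,"twist":0},{"gripper":1,"tx":0,"ty":0,"tz":0,"twist":0},{"gripper":1,"tx":0,"ty":0,"tz":0.1,"twist":0},{"gripper":1,"tx":0,"ty":0,"tz":0,"twist":0}]' | sed -n 2,6p;python3 -m crank '[{"gripper":0.5,"tx":0,"ty":0,"tz":0,"twist":0},{"gripper":0.5,"tx":0,"ty":0,"tz":0,"twist":0},{"gripper":0.5,"tx":0,"ty":0,"tz":0,"twist":0},{"gripper":0.5,"tx":0,"ty":0,"tz":-1.5,"twist":0},{"gripper":0.5,"tx":0,"ty":0,"tz":-3.5,"twist":0},{"gripper":0.5,"tx":0,"ty":0,"tz":-3.5,"twist":0},{"gripper":0.5,"tx":0,"ty":0,"tz":0,"twist":0},{"gripper":0.5,"tx":0,"ty":0,"tz":0,"twist":0}]'| sed -n 2,6p
python3 plan.py .5235 .053 .07 -92
python3 - <<'E'
from h import *
f,s=wrist();im=f["frame"].astype(int)
def proj(p):
    T=np.linalg.inv(f["Twc"]);c=T[:3,:3]@p+T[:3,3];x,y=c[0],-c[1];z=-c[2];r=np.hypot(x,y);th=np.arctan2(r,z)
    return f["cx"]+f["fx"]*th*x/r,f["cy"]+f["fy"]*th*y/r
u,v=map(int,proj(np.array([.4392,.3266,.02])));print(u,v)
print(im[v-40:v+40:4,u-24:u+26:2].min(2))
# saturation-based peg mask within recess
c=f["frame"][v-45:v+45,u-30:u+30];hs=cv2.cvtColor(c,cv2.COLOR_RGB2HSV);print(hs[::6,::4,1])
E
```

```text
eef_pos: [0.4395, 0.3268, -0.013]
orientation: [2.174, 2.268, 0.0]
force: [0.6, -0.1, 0.8]
finger_gap: 0.0065
grip_force: 25.0
eef_pos: [0.4416, 0.3278, 0.0747]
orientation: [2.173, 2.266, 0.009]
force: [0.5, 0.3, -0.2]
finger_gap: 0.0214
grip_force: 0.0
t 23.2 eef [0.4416 0.3278 0.0747] psi -87.6 twist 0.077 tx -27.18 ty 9.15 tz 0.47 gap 0.0214
317 202
[[110 109 109 109 110 110 109 110 110 111 110 111 110 110 111 111 111 112
  112 112 112 113 113 113 112]
 [110 109 110 109 109 109 109 110 109 109 110 110 110 110 110 110 110 110
  110 110 110 109 110 111 110]
 [111 113 114  73  69  75 134 121 123 122 119 134 113 113 128 103 116 113
  112 112  89  98 115 114 114]
 [106 107 107  73  98 130 132 125 129 132 121 131 122 125 127 116 131 123
  121 130  87  99 107 108 109]
 [106 105 107  70  98 131 133 132 127 137 129 122 119 133 120 122 123 117
  122 132  83 100 108 107 107]
 [111 110 111  86  99 123 124 119 117 121 158 192 187 177 165 116 121 116
  116 122  79 103 113 113 117]
 [110 112 113  82  99 120 117 114 116 104 152 191 216 215 175 118 131 126
  122 120  80 105 112 113 117]
 [107 108
[... 1602 characters left out ...]
2 110]
 [112 112 111 113  19  12  19  56  61   8  13  14 114 112 109]
 [111 112 111 111  15  14  23  50  24   8  12  15 114 112 113]
 [111 113 113 114  16  13  20  21  16   8  14  14 114 109 107]
 [112 112 113 114  23  12  22  30  13  12  11  17 113 114 112]
 [112 112 113 114  30  14  21  32  18  18  11  15 114 111 113]
 [111 110 111 114  23  13  24  58  28  21  11  17 109 110 112]
 [113 112 111 110  30  15  18  53  56  24   9  17 111 109 110]
 [110 109 112 113  33  15  18  57  54  15  13  17 109 109 108]
 [111 111 110 110  30  15  14  14  14  14  11  16 110 108 110]
 [113 112 112 112 109 110 108 108 108 106 108 107 110 109 110]
 [ 11   8   4  81 108 109 109 108 110 110 111 106 110 110  54]]
```

The peg lies centred in its recess (felt visible on both sides). The joint tray is complete; the knob is next.

```bash
python3 plan.py .5235 .053 .07 -87.6; python3 -m crank '[{"gripper":-1,"tx":-3.06,"ty":0.78,"tz":0,"twist":0},{"gripper":-1,"tx":-3.06,"ty":0.78,"tz":0,"twist":0},{"gripper":-1,"tx":-3.06,"ty":0.78,"tz":0,"twist":0},{"gripper":-1,"tx":-3.06,"ty":0.78,"tz":0,"twist":0},{"gripper":-1,"tx":-3.06,"ty":0.78,"tz":0,"twist":0},{"gripper":-1,"tx":-3.06,"ty":0.78,"tz":0,"twist":0},{"gripper":-1,"tx":-3.06,"ty":0.78,"tz":0,"twist":0},{"gripper":-1,"tx":-3.06,"ty":0.78,"tz":0,"twist":0},{"gripper":-1,"tx":-3.06,"ty":0.78,"tz":0,"twist":0},{"gripper":-1,"tx":0,"ty":0,"tz":0,"twist":0},{"gripper":-1,"tx":0,"ty":0,"tz":0,"twist":0},{"gripper":-1,"tx":0,"ty":0,"tz":0,"twist":0}]'| sed -n 2,6p
python3 plan.py .5235 .053 -.022 -87.6
python3 - <<'E'
from h import *
f,s=wrist();im=f["frame"].astype(int)
def proj(p):
    T=np.linalg.inv(f["Twc"]);c=T[:3,:3]@p+T[:3,3];x,y=c[0],-c[1];z=-c[2];r=np.hypot(x,y);th=np.arctan2(r,z)
    return f["cx"]+f["fx"]*th*x/r,f["cy"]+f["fy"]*th*y/r
u,v=map(int,proj(np.array([.5235,.053,.03])));print(u,v)
g=cv2.cvtColor(f["frame"],cv2.COLOR_RGB2GRAY)[v-60:v+60,u-60:u+60]
print(g[::5,::4])
print(cv2.HoughCircles(cv2.medianBlur(g,5),cv2.HOUGH_GRADIENT,1.5,60,param1=80,param2=20,minRadius=22,maxRadius=50))
E
```

```text
t 23.2 eef [0.44   0.3271 0.0728] psi -87.6 twist 0.000 tx -27.73 ty 7.19 tz 0.28 gap 0.0213
eef_pos: [0.5198, 0.055, 0.0706]
orientation: [-2.173, -2.265, 0.002]
force: [-0.3, 1.0, -0.3]
finger_gap: 0.0855
grip_force: 0.0
t 24.2 eef [0.5198 0.055  0.0706] psi -87.6 twist -0.001 tx -0.21 ty 0.36 tz 9.26 gap 0.0855
325 209
[[175 174 169 160 157 161 166 168 166 166 166 166 161 157 161 168 174 174
  171 167 177 176 177 180 180 177 175 176 175 168]
 [171 169 169 162 156 159 164 168 168 163 163 166 165 165 161 163 168 169
  172 173 179 183 180 183 178 179 179 176 176 175]
 [171 168 166 161 155 155 164 166 165 163 162 162 163 168 158 161 166 168
  170 172 180 189 181 188 174 176 178 176 176 178]
 [171 168 163 162 159 161 166 166 165 163 162 162 167 169 161 164 170 172
  169 174 187 190 187 183 176 176 179 175 175 176]
 [170 169 165 165 162 164 163 167 165 163 163 163 167 168 166 164 168 170
  169 172 187 191 182 179 180 182 183 179 172 171]
 [186 184 169 163 157 158 165 167 166 162 161 164 169 168 161 162 163 166
  171 177 183 185 207 197 178 181 182 180 197 194]
 [129 107 105  96  93  92 
[... 1570 characters left out ...]
120 121 133 134 132 126 125]
 [119 117 119 115 109 110 111 111 109 108 112 117 116 111 184 104 118 109
  118 118 119 119 121 119 119 133 130 126 128 125]
 [119 119 117 113 108 106 110 107 108 108 111 113 119 109 184 182 178 180
  112 121 118 116 118 120 118 133 131 126 130 128]
 [120 119 117 112 107 107 110 108 106 109 113 116 116 108 179 181 180 187
  188 118 122 119 120 119 115 130 129 125 125 125]
 [119 120 120 114 109 109 113 108 106 111 117 120 117 188 185 178 181 186
  184 164 121 123 122 128 131 129 125 126 127 123]
 [120 120 121 115 112 112 111 108 109 111 114 115 117 188 197 191 190 181
  183 180 188 140 136 133 130 130 126 129 131 126]]
[[[59.25 66.75 24.4 ]
  [17.25 17.25 40.45]]]
```

The knob's silhouette is within 2 px of the prediction. I'll descend and grip.

```bash
python3 -m crank '[{"gripper":-1,"tx":-0.2,"ty":0.25,"tz":2.5,"twist":0},{"gripper":-1,"tx":0,"ty":0,"tz":2.5,"twist":0},{"gripper":-1,"tx":0,"ty":0,"tz":2.5,"twist":0},{"gripper":-1,"tx":0,"ty":0,"tz":1.2,"twist":0},{"gripper":-1,"tx":0,"ty":0,"tz":0.5,"twist":0},{"gripper":-1,"tx":0,"ty":0,"tz":0,"twist":0},{"gripper":-1,"tx":0,"ty":0,"tz":0,"twist":0},{"gripper":-1,"tx":0,"ty":0,"tz":0,"twist":0}]'| sed -n 2,6p;python3 -m crank '[{"gripper":0.3,"tx":0,"ty":0,"tz":0,"twist":0},{"gripper":0.3,"tx":0,"ty":0,"tz":0,"twist":0},{"gripper":0.3,"tx":0,"ty":0,"tz":0,"twist":0},{"gripper":0.3,"tx":0,"ty":0,"tz":0,"twist":0},{"gripper":0.3,"tx":0,"ty":0,"tz":0,"twist":0},{"gripper":0.3,"tx":0,"ty":0,"tz":0,"twist":0},{"gripper":0.3,"tx":0,"ty":0,"tz":0,"twist":0}]' 40| sed -n 2,6p
```

```text
eef_pos: [0.525, 0.0529, -0.0186]
orientation: [2.172, 2.267, 0.002]
force: [0.1, -0.9, 0.9]
finger_gap: 0.0855
grip_force: 0.0
eef_pos: [0.524, 0.0526, -0.0192]
orientation: [2.174, 2.267, 0.0]
force: [-3.5, 0.4, 7.5]
finger_gap: 0.0395
grip_force: 39.3
```

```bash
python3 -m crank '[{"gripper":-0.3,"tx":0,"ty":0,"tz":0,"twist":0},{"gripper":-0.3,"tx":0,"ty":0,"tz":0,"twist":0},{"gripper":-0.3,"tx":0,"ty":0,"tz":0.5,"twist":0},{"gripper":-0.3,"tx":0,"ty":0,"tz":0,"twist":0},{"gripper":-0.3,"tx":0,"ty":0,"tz":0,"twist":0},{"gripper":-0.3,"tx":0,"ty":0,"tz":0,"twist":0},{"gripper":0.3,"tx":0,"ty":0,"tz":0,"twist":0},{"gripper":0.3,"tx":0,"ty":0,"tz":0,"twist":0},{"gripper":0.3,"tx":0,"ty":0,"tz":0,"twist":0},{"gripper":0.3,"tx":0,"ty":0,"tz":0,"twist":0},{"gripper":0.3,"tx":0,"ty":0,"tz":0,"twist":0}]' 40| sed -n 2,6p
```

```text
eef_pos: [0.5237, 0.0527, -0.0247]
orientation: [2.174, 2.268, -0.0]
force: [-2.7, 0.8, 5.4]
finger_gap: 0.0396
grip_force: 39.9
```

```bash
python3 -m crank '[{"gripper":0.3,"tx":0,"ty":0,"tz":-2.5,"twist":0},{"gripper":0.3,"tx":0,"ty":0,"tz":-4,"twist":0},{"gripper":0.3,"tx":0,"ty":0,"tz":-4,"twist":0},{"gripper":0.3,"tx":0,"ty":0,"tz":-2,"twist":0},{"gripper":0.3,"tx":0,"ty":0,"tz":0,"twist":0}]' | sed -n 2,6p; python3 plan.py .49 -.45 .10 -87.6
```

```text
eef_pos: [0.528, 0.0523, 0.1056]
orientation: [2.168, 2.262, 0.01]
force: [1.5, -0.3, 0.6]
finger_gap: 0.0397
grip_force: 40.4
t 26.9 eef [0.528  0.0523 0.1056] psi -87.6 twist 0.000 tx -50.03 ty -5.90 tz 0.56 gap 0.0397
```

```bash
python3 -m crank '[{"gripper":0.3,"tx":-3.8,"ty":-0.45,"tz":0,"twist":0},{"gripper":0.3,"tx":-3.8,"ty":-0.45,"tz":0,"twist":0},{"gripper":0.3,"tx":-3.8,"ty":-0.45,"tz":0,"twist":0},{"gripper":0.3,"tx":-3.8,"ty":-0.45,"tz":0,"twist":0},{"gripper":0.3,"tx":-3.8,"ty":-0.45,"tz":0,"twist":0},{"gripper":0.3,"tx":-3.8,"ty":-0.45,"tz":0,"twist":0},{"gripper":0.3,"tx":-3.8,"ty":-0.45,"tz":0,"twist":0},{"gripper":0.3,"tx":-3.8,"ty":-0.45,"tz":0,"twist":0},{"gripper":0.3,"tx":-3.8,"ty":-0.45,"tz":0,"twist":0},{"gripper":0.3,"tx":-3.8,"ty":-0.45,"tz":0,"twist":0},{"gripper":0.3,"tx":-3.8,"ty":-0.45,"tz":0,"twist":0},{"gripper":0.3,"tx":-3.8,"ty":-0.45,"tz":0,"twist":0},{"gripper":0.3,"tx":-3.8,"ty":-0.45,"tz":0,"twist":0},{"gripper":0.3,"tx":0,"ty":0,"tz":0,"twist":0},{"gripper":0.3,"tx":0,"ty":0,"tz":0,"twist":0},{"gripper":0.3,"tx":0,"ty":0,"tz":0,"twist":0},{"gripper":0.3,"tx":0,"ty":0,"tz":0,"twist":0}]'| sed -n 2,6p
python3 - <<'E'
from h import *
f,s=wrist();im=f["frame"].astype(int);np.savez("w12.npz",**f)
m=(im.max(2)-im.min(2)<28)&(im[:,:,2]>60)&(im.max(2)<175)
for c in comps(m,(0,0),200):
    p=wplane(f,c[0],c[1],.019);q=np.array([wplane(f,u,v,.019)[:2] for u,v in cv2.boxPoints(cv2.minAreaRect(c[3].astype(np.float32)))])
    pw=np.array([wplane(f,u,v,.019)[:2] for u,v in c[3]]);r=cv2.minAreaRect((pw*1000).astype(np.float32))
    if abs(p[1]+.37)<.12:print(np.round(c[:3],0),p.round(4),"rect mm",np.round(r[0],1),np.round(r[1],1),round(r[2],1))
E
```

```text
eef_pos: [0.4859, -0.4416, 0.099]
orientation: [-2.172, -2.267, -0.001]
force: [0.4, -0.3, -1.6]
finger_gap: 0.0397
grip_force: 40.4
[ 257.  105. 1888.] [ 0.43   -0.3673  0.019 ] rect mm [ 429.6 -367.2] [42.2 42.2] 72.5
[  388.   126. 11432.] [ 0.5406 -0.3803  0.019 ] rect mm [ 542.8 -380.9] [113.1  81. ] 83.2
[153.  62. 314.] [ 0.3282 -0.3239  0.019 ] rect mm [ 337.7 -327.1] [84.9 32.7] 85.8
[ 373.   32. 4572.] [ 0.5239 -0.3012  0.019 ] rect mm [ 498.6 -292.4] [ 34.5 211.3] 83.2
[   53.   190. 39262.] [ 0.1714 -0.4499  0.019 ] rect mm [ -80.6 -774.6] [1261.   409.3] 59.1
```

The recesses are measured to size: knob at (0.430,−0.367) ø42, tin at (0.543,−0.381) 113×81, yaw −6.8°.

```bash
python3 plan.py .4298 -.3673 .03 -87.6; python3 -m crank '[{"gripper":0.3,"tx":2.5,"ty":-1.75,"tz":1.5,"twist":0},{"gripper":0.3,"tx":2.5,"ty":-1.75,"tz":1.5,"twist":0},{"gripper":0.3,"tx":2.2,"ty":-1.75,"tz":1.5,"twist":0},{"gripper":0.3,"tx":0,"ty":0,"tz":1.5,"twist":0},{"gripper":0.3,"tx":0,"ty":0,"tz":1,"twist":0},{"gripper":0.3,"tx":0,"ty":0,"tz":0,"twist":0},{"gripper":0.3,"tx":0,"ty":0,"tz":0,"twist":0},{"gripper":0.3,"tx":0,"ty":0,"tz":0,"twist":0}]'| sed -n 2,6p;python3 plan.py .4298 -.3673 -.007 -87.6; 
```

```text
t 28.3 eef [ 0.4862 -0.4416  0.0994] psi -87.5 twist 0.002 tx 7.66 ty -5.33 tz 6.94 gap 0.0399
eef_pos: [0.4318, -0.3748, 0.0312]
orientation: [2.172, 2.266, -0.001]
force: [-0.8, -0.3, -0.5]
finger_gap: 0.0398
grip_force: 40.5
t 29.0 eef [ 0.4318 -0.3748  0.0312] psi -87.6 twist 0.001 tx 0.76 ty -0.17 tz 3.82 gap 0.0398
```

```bash
python3 -m crank '[{"gripper":0.3,"tx":0.75,"ty":-0.15,"tz":0,"twist":0},{"gripper":0.3,"tx":0,"ty":0,"tz":2,"twist":0},{"gripper":0.3,"tx":0,"ty":0,"tz":1.2,"twist":0},{"gripper":0.3,"tx":0,"ty":0,"tz":0.3,"twist":0},{"gripper":0.3,"tx":0,"ty":0,"tz":0,"twist":0},{"gripper":0.3,"tx":0,"ty":0,"tz":0,"twist":0},{"gripper":0.3,"tx":0,"ty":0,"tz":0,"twist":0}]'| sed -n 2,6p;python3 plan.py .4298 -.3673 -.0085 -87.6
```

```text
eef_pos: [0.4291, -0.3667, -0.0043]
orientation: [2.174, 2.267, -0.0]
force: [-0.3, 0.4, -0.0]
finger_gap: 0.0401
grip_force: 40.5
t 29.6 eef [ 0.4291 -0.3667 -0.0043] psi -87.6 twist 0.000 tx -0.06 ty 0.07 tz 0.42 gap 0.0401
```

```bash
python3 -m crank '[{"gripper":0.3,"tx":0,"ty":0,"tz":0.3,"twist":0},{"gripper":0.3,"tx":0,"ty":0,"tz":0,"twist":0},{"gripper":0.3,"tx":0,"ty":0,"tz":0,"twist":0}]'| sed -n 2,4p;python3 -m crank '[{"gripper":0.3,"tx":0,"ty":0,"tz":0.1,"twist":0},{"gripper":0.3,"tx":0,"ty":0,"tz":0,"twist":0},{"gripper":0.3,"tx":0,"ty":0,"tz":0,"twist":0}]'| sed -n 2,4p
```

```text
eef_pos: [0.4288, -0.3662, -0.0078]
orientation: [2.174, 2.267, -0.0]
force: [0.5, 0.4, -0.6]
eef_pos: [0.4289, -0.3664, -0.0087]
orientation: [2.174, 2.267, -0.0]
force: [-0.9, 0.8, 2.2]
```

```bash
python3 -m crank '[{"gripper":0.0,"tx":0,"ty":0,"tz":0,"twist":0},{"gripper":-0.5,"tx":0,"ty":0,"tz":0,"twist":0},{"gripper":-0.8,"tx":0,"ty":0,"tz":0,"twist":0},{"gripper":-0.8,"tx":0,"ty":0,"tz":0,"twist":0},{"gripper":-0.8,"tx":0,"ty":0,"tz":-1,"twist":0},{"gripper":-1,"tx":0,"ty":0,"tz":-3,"twist":0},{"gripper":-1,"tx":0,"ty":0,"tz":-3.5,"twist":0},{"gripper":-1,"tx":0,"ty":0,"tz":-3.5,"twist":0},{"gripper":-1,"tx":0,"ty":0,"tz":0,"twist":0},{"gripper":-1,"tx":0,"ty":0,"tz":0,"twist":0}]'| sed -n 2,6p
python3 - <<'E'
from h import *
f,s=wrist();im=f["frame"].astype(int)
def proj(p):
    T=np.linalg.inv(f["Twc"]);c=T[:3,:3]@p+T[:3,3];x,y=c[0],-c[1];z=-c[2];r=np.hypot(x,y);th=np.arctan2(r,z)
    return f["cx"]+f["fx"]*th*x/r,f["cy"]+f["fy"]*th*y/r
u,v=map(int,proj(np.array([.4298,-.3673,.046])));print(u,v)
g=cv2.cvtColor(f["frame"],cv2.COLOR_RGB2GRAY)[v-50:v+60,u-50:u+50];print(g[::5,::4])
E
python3 plan.py .52 .172 .08 -89
```

```text
eef_pos: [0.4302, -0.368, 0.1046]
orientation: [2.17, 2.263, -0.002]
force: [-0.8, 0.2, -1.3]
finger_gap: 0.0856
grip_force: 0.0
319 198
[[115 114 115 114 112 113 112 112 112 114 117 121 123 124 124 124 123 123
  122 124 126 145 128 126 124]
 [112 114 114 114 115 116 117 117 116 116 114 114 113 112 112 111 113 113
  119 121 123 144 125 125 125]
 [113 112 109 110 110 110 111 110 113 114 116 117 118 117 117 117 120 115
  116 115 113 112 112 111 112]
 [117 116 116 114 113 112 112 111 112 111 110 110 116 119 119 118 116 116
  118 119 120 119 118 111 136]
 [124 122 122 120 119 119 119 118 116 116  85  90  87  84  85  82 110 108
  135 137 140 116 110 186 182]
 [192 135 113 116 120 120 121 120  86  84  61  64  64  67  60  57  90  93
  137 133 123 198 176 175 192]
 [190 189 124 125 125 125 104  81  63  64  67  63  68  67  64  61  62  63
  117 173 204 202 202 201 199]
 [199 194 163 126 124 126  93  56  64  73  83  81  82  90  83  85  69  78
   61 147 215 211 209 206 204]
 [196 196 197 137 137 125  82  65  81  81  86  83  79  80  80 120 126 119
   81 105 183 190 194 198 172]
 [197 199 198 199 
[... 743 characters left out ...]
139 122 122 122 121 121 118 121 113 120 124 126
  127 128 126 125 123 135 132]
 [186 184 200 196 195 127 127 127 125 124 192 111 124 123 121 120 120 118
  116 127 126 126 125 139 141]
 [189 185 183 180 179 188 202 120 125 205 202 199 201 129 142 127 125 123
  120 120 121 120 120 138 143]
 [204 203 201 196 193 191 187 186 191 195 195 197 198 135 148 133 135 135
  135 135 132 133 129 142 139]
 [204 204 202 202 200 199 199 200 198 199 194 191 186 201 125 130 130 129
  130 130 131 132 132 146 146]
 [129 127 148 166 194 208 204 202 201 200 198 197 196 195 195 147 130 133
  135 136 134 131 146 143 141]]
t 31.0 eef [ 0.4291 -0.3666  0.1023] psi -87.6 twist 0.025 tx 53.69 ty 10.03 tz 2.23 gap 0.0855
```

The knob stands centred and upright in its recess. The tin is next.

```bash
python3 -m crank '[{"gripper":-1,"tx":0,"ty":0,"tz":0,"twist":0.025},{"gripper":-1,"tx":3.83,"ty":0.72,"tz":0,"twist":0},{"gripper":-1,"tx":3.83,"ty":0.72,"tz":0,"twist":0},{"gripper":-1,"tx":3.83,"ty":0.72,"tz":0,"twist":0},{"gripper":-1,"tx":3.83,"ty":0.72,"tz":0,"twist":0},{"gripper":-1,"tx":3.83,"ty":0.72,"tz":0,"twist":0},{"gripper":-1,"tx":3.83,"ty":0.72,"tz":0,"twist":0},{"gripper":-1,"tx":3.83,"ty":0.72,"tz":0,"twist":0},{"gripper":-1,"tx":3.83,"ty":0.72,"tz":0,"twist":0},{"gripper":-1,"tx":3.83,"ty":0.72,"tz":0,"twist":0},{"gripper":-1,"tx":3.83,"ty":0.72,"tz":0,"twist":0},{"gripper":-1,"tx":3.83,"ty":0.72,"tz":0,"twist":0},{"gripper":-1,"tx":3.83,"ty":0.72,"tz":0,"twist":0},{"gripper":-1,"tx":3.83,"ty":0.72,"tz":0,"twist":0},{"gripper":-1,"tx":3.83,"ty":0.72,"tz":0,"twist":0},{"gripper":-1,"tx":0,"ty":0,"tz":0,"twist":0},{"gripper":-1,"tx":0,"ty":0,"tz":0,"twist":0},{"gripper":-1,"tx":0,"ty":0,"tz":0,"twist":0}]'| sed -n 2,6p
python3 plan.py .52 .172 -.02 -89.2
python3 - <<'E'
from h import *
f,s=wrist();im=f["frame"].astype(int)
m=(im[:,:,1]>im[:,:,0]+12)&(im[:,:,1]>im[:,:,2]-5);m[330:]=0
for c in comps(m,(0,0),1500):
    pw=np.array([wplane(f,u,v,.022)[:2] for u,v in c[3]]);r=cv2.minAreaRect((pw*1000).astype(np.float32));print(np.round(c[:3]),r)
E
```

```text
eef_pos: [0.519, 0.1715, 0.0994]
orientation: [-2.2, -2.24, 0.004]
force: [-0.0, -0.3, -0.1]
finger_gap: 0.0854
grip_force: 0.0
t 32.5 eef [0.519  0.1715 0.0994] psi -89.0 twist 0.004 tx 0.05 ty 0.10 tz 11.94 gap 0.0854
[ 323.  190. 7694.] ((520.7403564453125, 172.0429229736328), (63.31183624267578, 96.86991882324219), 0.8880752921104431)
```

```bash
python3 -m crank '[{"gripper":-1,"tx":0,"ty":0.15,"tz":3,"twist":0},{"gripper":-1,"tx":0,"ty":0,"tz":3,"twist":0},{"gripper":-1,"tx":0,"ty":0,"tz":3,"twist":0},{"gripper":-1,"tx":0,"ty":0,"tz":1.5,"twist":0},{"gripper":-1,"tx":0,"ty":0,"tz":0,"twist":0},{"gripper":-1,"tx":0,"ty":0,"tz":0,"twist":0},{"gripper":-1,"tx":0,"ty":0,"tz":0,"twist":0}]'| sed -n 2,4p;python3 plan.py .5207 .172 -.029 -89.1
```

```text
eef_pos: [0.5229, 0.1709, -0.0029]
orientation: [2.203, 2.238, 0.002]
force: [0.5, 0.5, 0.3]
t 33.1 eef [ 0.5229  0.1709 -0.0029] psi -89.1 twist -0.000 tx 0.12 ty -0.22 tz 2.61 gap 0.0854
```

```bash
python3 -m crank '[{"gripper":-1,"tx":0.1,"ty":-0.2,"tz":0,"twist":0},{"gripper":-1,"tx":0,"ty":0,"tz":1,"twist":0},{"gripper":-1,"tx":0,"ty":0,"tz":0.9,"twist":0},{"gripper":-1,"tx":0,"ty":0,"tz":0.3,"twist":0},{"gripper":-1,"tx":0,"ty":0,"tz":0,"twist":0},{"gripper":-1,"tx":0,"ty":0,"tz":0,"twist":0}]'| sed -n 2,4p;python3 -m crank '[{"gripper":-0.3,"tx":0,"ty":0,"tz":0,"twist":0},{"gripper":-0.3,"tx":0,"ty":0,"tz":0,"twist":0},{"gripper":-0.3,"tx":0,"ty":0,"tz":0,"twist":0},{"gripper":-0.3,"tx":0,"ty":0,"tz":0,"twist":0},{"gripper":-0.3,"tx":0,"ty":0,"tz":0,"twist":0},{"gripper":-0.3,"tx":0,"ty":0,"tz":0,"twist":0}]' 60| sed -n 2,6p
```

```text
eef_pos: [0.5194, 0.1727, -0.0265]
orientation: [-2.202, -2.24, 0.001]
force: [0.5, 0.7, -0.2]
eef_pos: [0.5207, 0.1728, -0.025]
orientation: [2.202, 2.24, 0.002]
force: [-1.2, 0.7, 5.5]
finger_gap: 0.0622
grip_force: 64.3
```

```bash
python3 -m crank '[{"gripper":-0.3,"tx":0,"ty":0,"tz":-2,"twist":0},{"gripper":-0.3,"tx":0,"ty":0,"tz":-3,"twist":0},{"gripper":-0.3,"tx":0,"ty":0,"tz":-3.5,"twist":0},{"gripper":-0.3,"tx":0,"ty":0,"tz":-3,"twist":0.067},{"gripper":-0.3,"tx":0,"ty":0,"tz":0,"twist":0.067},{"gripper":-0.3,"tx":0,"ty":0,"tz":0,"twist":0}]' | sed -n 2,6p; python3 plan.py .5428 -.380 .08 -96.8
```

```text
eef_pos: [0.5217, 0.1729, 0.0915]
orientation: [2.348, 2.083, 0.006]
force: [0.5, 0.2, -2.6]
finger_gap: 0.0617
grip_force: 66.0
t 34.6 eef [0.5217 0.1729 0.0915] psi -96.8 twist -0.001 tx -54.65 ty 8.64 tz 1.15 gap 0.0617
```

```bash
python3 -m crank '[{"gripper":-0.3,"tx":-3.64,"ty":0.58,"tz":0,"twist":0},{"gripper":-0.3,"tx":-3.64,"ty":0.58,"tz":0,"twist":0},{"gripper":-0.3,"tx":-3.64,"ty":0.58,"tz":0,"twist":0},{"gripper":-0.3,"tx":-3.64,"ty":0.58,"tz":0,"twist":0},{"gripper":-0.3,"tx":-3.64,"ty":0.58,"tz":0,"twist":0},{"gripper":-0.3,"tx":-3.64,"ty":0.58,"tz":0,"twist":0},{"gripper":-0.3,"tx":-3.64,"ty":0.58,"tz":0,"twist":0},{"gripper":-0.3,"tx":-3.64,"ty":0.58,"tz":0,"twist":0},{"gripper":-0.3,"tx":-3.64,"ty":0.58,"tz":0,"twist":0},{"gripper":-0.3,"tx":-3.64,"ty":0.58,"tz":0,"twist":0},{"gripper":-0.3,"tx":-3.64,"ty":0.58,"tz":0,"twist":0},{"gripper":-0.3,"tx":-3.64,"ty":0.58,"tz":0,"twist":0},{"gripper":-0.3,"tx":-3.64,"ty":0.58,"tz":0,"twist":0},{"gripper":-0.3,"tx":-3.64,"ty":0.58,"tz":0,"twist":0},{"gripper":-0.3,"tx":-3.64,"ty":0.58,"tz":0,"twist":0},{"gripper":-0.3,"tx":0,"ty":0,"tz":0,"twist":0},{"gripper":-0.3,"tx":0,"ty":0,"tz":0,"twist":0},{"gripper":-0.3,"tx":0,"ty":0,"tz":0,"twist":0},{"gripper":-0.3,"tx":0,"ty":0,"tz":0,"twist":0}]' | sed -n 2,6p; python3 plan.py .5428 -.380 0 -96.8
python3 - <<'E'
from h import *
f,s=wrist();im=f["frame"].astype(int)
m=(im[:,:,1]>im[:,:,0]+12)&(im[:,:,1]>im[:,:,2]-5);m[330:]=0
for c in comps(m,(0,0),1500):
    z=s["eef_pos"][2]+.047;pw=np.array([wplane(f,u,v,z)[:2] for u,v in c[3]]);r=cv2.minAreaRect((pw*1000).astype(np.float32));print(np.round(c[:3]),r)
E
```

```text
eef_pos: [0.542, -0.3778, 0.0877]
orientation: [-2.344, -2.088, -0.0]
force: [-0.5, -0.2, -1.9]
finger_gap: 0.0618
grip_force: 66.0
t 36.2 eef [ 0.542  -0.3778  0.0877] psi -96.6 twist 0.003 tx -0.20 ty 0.10 tz 8.77 gap 0.0618
[  321.   242. 21582.] ((542.9649047851562, -374.2228698730469), (93.0135726928711, 63.03009033203125), 83.18584442138672)
[ 189.  104. 3122.] ((491.5407409667969, -294.6270446777344), (15.77721881866455, 56.26082229614258), 83.24779510498047)
```

```bash
python3 -m crank '[{"gripper":-0.3,"tx":-0.25,"ty":0.1,"tz":2.5,"twist":0},{"gripper":-0.3,"tx":0,"ty":0,"tz":2.5,"twist":0},{"gripper":-0.3,"tx":0,"ty":0,"tz":2.5,"twist":0},{"gripper":-0.3,"tx":0,"ty":0,"tz":1,"twist":0},{"gripper":-0.3,"tx":0,"ty":0,"tz":0.2,"twist":0},{"gripper":-0.3,"tx":0,"ty":0,"tz":0,"twist":0},{"gripper":-0.3,"tx":0,"ty":0,"tz":0,"twist":0},{"gripper":-0.3,"tx":0,"ty":0,"tz":0,"twist":0}]' | sed -n 2,6p; python3 plan.py .5428 -.381 -.008 -96.8
```

```text
eef_pos: [0.5445, -0.3833, 0.0042]
orientation: [2.344, 2.086, 0.0]
force: [0.0, -0.8, -1.2]
finger_gap: 0.0612
grip_force: 66.0
t 36.9 eef [ 0.5445 -0.3833  0.0042] psi -96.7 twist 0.002 tx 0.21 ty -0.20 tz 1.22 gap 0.0612
```

```bash
python3 -m crank '[{"gripper":-0.3,"tx":0.2,"ty":-0.15,"tz":0.3,"twist":0},{"gripper":-0.3,"tx":0,"ty":0,"tz":0.3,"twist":0},{"gripper":-0.3,"tx":0,"ty":0,"tz":0,"twist":0},{"gripper":-0.3,"tx":0,"ty":0,"tz":0,"twist":0}]' | sed -n 2,4p;python3 -m crank '[{"gripper":-0.3,"tx":0,"ty":0,"tz":0.3,"twist":0},{"gripper":-0.3,"tx":0,"ty":0,"tz":0.1,"twist":0},{"gripper":-0.3,"tx":0,"ty":0,"tz":0,"twist":0},{"gripper":-0.3,"tx":0,"ty":0,"tz":0,"twist":0}]' | sed -n 2,4p
```

```text
eef_pos: [0.5418, -0.3801, -0.0041]
orientation: [-2.347, -2.087, 0.0]
force: [0.2, -0.6, -0.8]
eef_pos: [0.5419, -0.3801, -0.0082]
orientation: [-2.347, -2.087, 0.0]
force: [0.9, 0.1, -1.5]
```

```bash
python3 -m crank '[{"gripper":-0.3,"tx":0,"ty":0,"tz":0.1,"twist":0},{"gripper":-0.3,"tx":0,"ty":0,"tz":0,"twist":0},{"gripper":-0.3,"tx":0,"ty":0,"tz":0,"twist":0},{"gripper":-1,"tx":0,"ty":0,"tz":0,"twist":0},{"gripper":-1,"tx":0,"ty":0,"tz":0,"twist":0},{"gripper":-1,"tx":0,"ty":0,"tz":0,"twist":0},{"gripper":-1,"tx":0,"ty":0,"tz":0,"twist":0},{"gripper":-1,"tx":0,"ty":0,"tz":-1,"twist":0},{"gripper":-1,"tx":0,"ty":0,"tz":-3,"twist":0},{"gripper":-1,"tx":-1,"ty":0,"tz":-3.5,"twist":0},{"gripper":-1,"tx":-3,"ty":0,"tz":-3,"twist":0},{"gripper":-1,"tx":-3,"ty":0,"tz":-2,"twist":0},{"gripper":-1,"tx":0,"ty":0,"tz":0,"twist":0},{"gripper":-1,"tx":0,"ty":0,"tz":0,"twist":0},{"gripper":-1,"tx":0,"ty":0,"tz":0,"twist":0}]'
python3 - <<'E'
from h import *
f,s=wrist();im=f["frame"].astype(int)
def rect(m,z,amin,n):
    for c in comps(m,(0,0),amin):
        pw=np.array([wplane(f,u,v,z)[:2] for u,v in c[3]]);r=cv2.minAreaRect((pw*1000).astype(np.float32));print(n,np.round(c[:3]),np.round(r[0],1),np.round(r[1],1),round(r[2],1))
g=(im[:,:,1]>im[:,:,0]+12)&(im[:,:,1]>im[:,:,2]-5);g[330:]=0
rect(g,.038,1500,"tin/driver")
b=cv2.cvtColor(f["frame"],cv2.COLOR_RGB2HSV);w=(b[:,:,1]>60)&(b[:,:,0]<30)&(b[:,:,2]>0);w[330:]=0
# hole in the wood mask = recess with tin
h=np.ascontiguousarray((~w).astype(np.uint8));h[330:]=0
for c in comps(h,(0,0),1500):
    pw=np.array([wplane(f,u,v,.022)[:2] for u,v in c[3]]);r=cv2.minAreaRect((pw*1000).astype(np.float32))
    if r[1][0]<300:print("recess",np.round(c[:3]),np.round(r[0],1),np.round(r[1],1),round(r[2],1))
# knob: dark head
def proj(p):
    T=np.linalg.inv(f["Twc"]);c=T[:3,:3]@p+T[:3,3];x,y=c[0],-c[1];z=-c[2];r=np.hypot(x,y);th=np.arctan2(r,z)
    return f["cx"]+f["fx"]*th*x/r,f["cy"]+f["fy"]*th*y/r
print("knob px",proj(np.array([.4298,-.3673,.046])))
E
```

```text
t: 38.82
eef_pos: [0.5335, -0.4485, 0.1151]
orientation: [-2.347, -2.086, -0.001]
force: [-0.2, 0.4, 0.2]
finger_gap: 0.0855
grip_force: 0.0
tin/driver [ 322.  114. 8780.] [ 542.4 -381.6] [98.1 63.7] 82.9
tin/driver [ 201.   28. 2446.] [ 447.6 -288.7] [27.5 96.9] 81.8
recess [ 314.  216. 3414.] [ 522.8 -479. ] [61.5 77. ] 83.3
recess [  323.   113. 11030.] [ 543.2 -380.7] [110.6  79.8] 83.4
recess [ 268.   27. 7654.] [ 497.1 -292.4] [ 35.5 214.8] 83.0
knob px (np.float64(187.26448972529784), np.float64(118.7809266168896))
```

```bash
python3 -c "
from plant import robot;print(robot.job_done())"
```

```text
the job is handed in; nothing more can be done
None
```

I placed all five parts in their recesses and handed the job in at about 39 s. Camera checks after each release showed every part in its recess. I saw nothing that had moved the screwdriver or chisel, but I don't know the verdict because hand-in returned none.

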